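Build up the gearbox shaft standing in the vise

TASK

Build up the scooter gearbox shaft that stands upright in the vise: slide on the flat thrust washer first, then the gear with its raised boss upwards as it lies, then the spacer collar, and the ball bearing last, each one fully home against the part below. Lower every part down the shaft rather than letting it drop, leave the finished stack standing and let go of it, and leave the washer tin, pedal pad, link gauge and T-handle where they lie.

Things in the scene. Friction and masses are not known exactly. Their poses are not given: they have to be found in the camera images.
- shaft_seat (a point): Target: axis of the steel gearbox shaft standing upright and fixed in the vise, at the upper face of its 28 mm toothed pinion (the shoulder for the stack; pinion 14 mm high, on the jaw caps), 121.5 mm above the bench. z up. Above it the shaft is 17 mm in diameter for 48 mm, then tapers in 6 mm to a dark end 10 mm in diameter and 5 mm long: tip 59 mm above this point.
- vise: Small grey bench vise, fixed to the bench, 76 mm wide jaws with smooth aluminium caps, top of jaws 107.5 mm high. Origin on the bench straight under the shaft axis. The handle is at its -x end (138 mm out, pointing roughly to -y of the bench, bar 125 mm wide), the body ends 82 mm out along its +x; all but the shaft is no higher than the jaws.
- washer: Thrust washer: flat plain steel ring, 44 mm outside diameter, 20 mm bore, 5 mm thick, 45 g. Lies flat. Origin at the centre of its underside, z up.
- gear: Dark steel gear: 60 mm over the 30 teeth, 20 mm bore, toothed part 9 mm thick, with a bright boss of 30 mm diameter that stands 4 mm above it (13 mm in all), 170 g. The underside is flat at the hub. It lies boss up. Origin at the centre of its underside, z up towards the boss.
- collar: Spacer collar: short plain steel tube, 30 mm outside diameter, 20 mm bore, 16 mm high, 50 g. Stands on end. Origin at the centre of its underside, z up.
- bearing: Ball bearing: bright steel races with a black seal ring between them, 42 mm outside diameter, 20 mm bore, 12 mm thick, 70 g. Lies flat. Origin at the centre of its underside, z up.
- washer_tin: Bystander: open round tin, 66 mm in diameter, 24 mm high, with copper crush washers in it. Origin at the centre of its underside.
- pedal_pad: Bystander: worn black ribbed brake pedal pad, 70 x 42 x 14.5 mm, length along its x. Origin at the centre of its underside.
- link_gauge: Bystander: flat steel link plate gauge with three holes and round ends, 114 x 24 x 4 mm, length along its x. Origin at the centre of its underside.
- t_handle: Bystander: chrome T-handle socket lying flat, 17 mm high, shaft 200 mm long along its x, crossbar 116 mm long along its y at the -x end. Origin on the bench under the middle of the shaft.
There are look-alikes about, which are no part of the job. Leave any purple or turquoise look-alike of the gear alone.

How it is judged:
On the way, in this order (a step that is already met when the one before it is completed fails the run):
1. the thrust washer is home on the shaft (horizontal distance between washer and shaft_seat below 0.004 m and z of washer in the frame of shaft_seat between -0.002 and 0.002 m and angle between washer's own z axis and vertical below 0.08 rad), for 0.2 s.
2. the gear is home on the shaft (horizontal distance between gear and shaft_seat below 0.004 m and z of gear in the frame of shaft_seat between 0.003 and 0.007 m and angle between gear's own z axis and vertical below 0.08 rad), for 0.2 s.
3. the spacer collar is home on the shaft (horizontal distance between collar and shaft_seat below 0.004 m and z of collar in the frame of shaft_seat between 0.016 and 0.02 m and angle between collar's own z axis and vertical below 0.08 rad), for 0.2 s.
4. the ball bearing is home on the shaft (horizontal distance between bearing and shaft_seat below 0.004 m and z of bearing in the frame of shaft_seat between 0.032 and 0.036 m and angle between bearing's own z axis and vertical below 0.08 rad), for 0.2 s.
At the end, for the whole second after the job is handed in: All four parts at rest on the shaft and let go, undersides above the pinion face: washer 0 mm, gear (boss up) 5 mm, collar 18 mm, bearing 34 mm, each within 2 mm; each within 4 mm of the shaft axis and tilted less than 0.08 rad (all of step 1 and all of step 2 and all of step 3 and all of step 4 and linear speed of each of washer, gear, collar, bearing below 0.03 m/s); the robot touches nothing.
It fails at once if the washer tin, pedal pad, link gauge or T-handle is moved by more than 20 mm (distance of any of washer_tin, pedal_pad, link_gauge, t_handle from where it was at the start of the episode above 0.02 m).
It fails at once if a part drops down the shaft (faster than 0.5 m/s while on it) ((horizontal distance between washer and shaft_seat below 0.008 m and z of washer in the frame of shaft_seat below 0.055 m and linear speed of washer above 0.5 m/s) or (horizontal distance between gear and shaft_seat below 0.008 m and z of gear in the frame of shaft_seat below 0.055 m and linear speed of gear above 0.5 m/s) or (horizontal distance between collar and shaft_seat below 0.008 m and z of collar in the frame of shaft_seat below 0.055 m and linear speed of collar above 0.5 m/s) or (horizontal distance between bearing and shaft_seat below 0.008 m and z of bearing in the frame of shaft_seat below 0.055 m and linear speed of bearing above 0.5 m/s)).
It also fails if it takes over 112 s, if anything falls off the work surface, if the arm or the gripper's body presses on something with over 40 N, if the wrist force passes 120 N, or if a joint passes its speed limit or range.

ROBOT

A 6-joint arm with a two-finger parallel gripper is mounted at the origin on the work surface. World frame = base frame: x ahead of the robot, y to its left, z up, the work surface at z = 0. Lengths are in m, angles in rad, forces in N, time in s.
With the tool pointing down it reaches from about 0.35 to 0.85 m from the base axis. Payload 8.1 kg.
Tool frame: the origin (TCP) lies on the centre line of the jaws, within the pads' length; the fingertips stand 25 mm ahead of it and the grasp point (between the pads) lies 6 mm ahead of it; z points along the fingers, y is the line along which they close (so a half turn about z gives the same grasp; the last joint's range is limited). The gripper opens to 93 mm and grips with 3 to 60 N. Pads are 15 mm wide; open, the fingers measure 128 mm over their backs; the gripper's body (75 mm by 188 mm) begins 65 mm behind the grasp point.
Start: joints at [-1.381, 0.13, 1.488, -0, 1.523, -0.085], TCP at [0.163, -0.577, 0.223] pointing down, gripper open.
Joint ranges: [-2.96, 2.96], [-0.89, 2.26], [0.02, 2.5], [-1.34, 4.48], [0, 2.73], [-2.66, 2.66]. Speed limits (rad/s): [2.39, 2.39, 2.79, 3.14, 3.14, 3.14].

INTERFACE

Orientations are given as a rotation vector (axis times angle).
In Python, from cell import manip, eyes gives the robot as it stands. The module is installed in compiled form; this text tells all that it offers.
- The arm moves only by the tool apply_moves, never from a script. Its argument "increments" is a list of rows, each an object with "fingers": the closure, from -1 (fully open) to 1 (shut), so that 0 is half open; "offset": the shift along the tool's x, y, z in mm, a list of three; "angular": the turn, a rotation vector about the tool's x, y, z in units of 10 degrees (1.0 is 10 degrees), a list of three. In form: [{"fingers": fingers, "offset": [dx, dy, dz], "angular": [wx, wy, wz]}, ...]. A call has 1 to 20 rows; each row is the pose to reach, as a shift and turn from the pose commanded when the call began, along the tool's axes at that moment; what a row does not reach only later rows make up. A row lasts 1/8 s, in which the tool goes at most 62.5 mm and 10.7 degrees, less where a joint would pass 70% of its speed; a pose out of reach is approached as far as the arm can. A call with a gripper value outside its range is refused whole. The fingers move at their own pace and stop on an object; the grip force is fixed at half the most. Time passes only in rows, so rows that repeat a pose let the fingers close. It gives the time, the measured TCP pose, the force, the opening and the grip force at its end, in the units of the state.
- manip.sense(): the state, without advancing time (a new reading comes with each control period).
- eyes.read_camera(name): name is "scene" or "top" or "wrist"; returns the picture (480x640x3 uint8, blue, green, red); there is no depth.
- eyes.calibration(name): a dict with "fx", "fy", "cx", "cy" (pixels), "R" (3x3) and "t" (3): a world point X has camera coordinates R X + t; the wrist camera has in their place "tool_from_camera" (4x4, takes a point from camera to tool coordinates, whose origin is the TCP and whose axes are the flange's). Camera axes: x right, y down, z forward; pixel columns grow to the right and rows downward; lengths in m; the calibration is good to about 2 mm. A picture is of the moment at which its call begins: read the wrist's pose just before it. calibration takes no time and is no camera call.
- manip.hand_in(): hands the job in; it is judged then, once.
Trained networks look in the newest picture that a camera, given by its name, has taken for a name from the list of things; names that differ only in an ending like _2 or _b are one class to them, and where a whole thing is asked for, a point or a joint stands for the part that bears it (a point fixed in the world has none). Each returns a list of dicts, best first, with "p" (0 to 1); they miss things now and then, are a little off and sometimes report something else, mostly with a low value. They report only what shows in the picture. A call takes as long as a camera call. They do not tell look-alikes from the thing itself.
- eyes.look_for(thing, camera): "extent" ([centre column, centre row, width, height] in pixels, round what is visible of it).
- eyes.landmark_of(thing, camera): "uv" ([column, row] in pixels: a listed point, or the origin of a listed thing).
The state is a dict: "time_s": time; "q": joint angles; "qvel": joint speeds; "joint_torque": joint torques, N m; "tcp_pos": TCP position; "orientation": TCP orientation; "wrist_force": force on the tool from outside, world axes, zero at the start; "torque": the same for the moment, N m; "opening": finger opening in m; "finger_force": force on a finger pad.
Only numpy, scipy, OpenCV 4.12 (cv2) and the standard library are available. Lean on these libraries where they do the work, as an engineer would, in place of code of your own. Each camera call takes 0.05 s, during which the arm holds its last target. There are 200 camera calls.

## Working session

There is one attempt and no reset: what is moved stays moved. The work goes in short steps, Python scripts to look and compute and a tool call to move; the robot and the scene stay as the last step left them, time stands still between calls to the robot, and variables do not carry over. Pictures are saved under pics/ and viewed, at most 14 in all, crops included, and the job is handed in when it is done.

Besides the shell and the picture viewer there is one more tool, called after "Emit:" as name(argument=value, ...) on one line, values as JSON. apply_moves: Moves the arm, as the interface text tells. Its arguments: {"type":"object","properties":{"increments":{"type":"array","items":{"type":"object","properties":{"fingers":{"type":"number"},"offset":{"type":"array","items":{"type":"number"}},"angular":{"type":"array","items":{"type":"number"}}}}}},"required":["increments"]}

```bash
mkdir -p pics; cat > h.py <<'E'
import numpy as np, cv2
from scipy.spatial.transform import Rotation as Rn
from cell import manip, eyes
def cam(name):
    c=eyes.calibration(name); K=np.array([[c['fx'],0,c['cx']],[0,c['fy'],c['cy']],[0,0,1]])
    if name=='wrist':
        s=manip.sense(); T=np.array(c['tool_from_camera']); Rt=Rn.from_rotvec(s['orientation']).as_matrix()
        Rc=Rt@T[:3,:3]; o=Rt@T[:3,3]+np.array(s['tcp_pos'])
    else:
        R=np.array(c['R']); Rc=R.T; o=-R.T@np.array(c['t'])
    return K,Rc,o
def ray(name,uv,z,C=None):
    K,Rc,o=C or cam(name); d=Rc@np.linalg.inv(K)@np.array([uv[0],uv[1],1.]); return o+d*(z-o[2])/d[2]
def proj(name,X,C=None):
    K,Rc,o=C or cam(name); p=K@(Rc.T@(np.array(X)-o)); return p[:2]/p[2]
E
python3 - <<'E'
from h import *
for n in ['scene','top']:
    im=eyes.read_camera(n); cv2.imwrite(f'pics/{n}0.png',im)
    K,Rc,o=cam(n); print(n,K[0,0],o.round(3),Rc[:,2].round(2))
    for t,z in [('shaft_seat',.1215),('vise',0),('washer',0),('gear',0),('collar',0),('bearing',0),('washer_tin',0),('pedal_pad',0),('link_gauge',0),('t_handle',0)]:
        for r in eyes.landmark_of(t,n)[:3]: print(t,round(r['p'],2),np.round(r['uv'],1),ray(n,r['uv'],z)[:2].round(4))
s=manip.sense();print(s['tcp_pos'],s['orientation'],s['opening'],s['time_s'],s['wrist_force'])
print(eyes.calibration('wrist'))
E
```

```text
scene 624.7624785304941 [ 1.011 -0.383  1.147] [-0.33  0.39 -0.86]
shaft_seat 0.68 [178.2 373.1] [ 0.598  -0.2872]
vise 0.8 [192.3 392.5] [ 0.5964 -0.2846]
washer 0.7 [254.1 238.6] [0.4572 0.0307]
gear 0.68 [439.5 200.3] [0.7049 0.3636]
gear 0.65 [398.6 147.8] [0.5479 0.4243]
gear 0.61 [385.7 186.5] [0.5911 0.3175]
collar 0.48 [311.1 191.3] [0.4711 0.201 ]
bearing 0.71 [340.9 144.4] [0.4382 0.3464]
washer_tin 0.61 [319.2 271.5] [0.6147 0.0591]
pedal_pad 0.68 [357.8 219.1] [0.5966 0.2101]
link_gauge 0.95 [318.1 380.8] [ 0.7619 -0.1181]
t_handle 0.56 [421.1 280.6] [0.7885 0.1764]
top 473.11730599858447 [0.574 0.11  1.028] [ 0.07 -0.01 -1.  ]
shaft_seat 0.86 [519.5 266.2] [ 0.5905 -0.2859]
vise 0.89 [499.4 264.8] [ 0.5952 -0.2951]
vise 0.71 [266.1 256.9] [0.6053 0.2127]
washer 0.71 [353.8 325.8] [0.4596 0.021 ]
washer 0.71 [287.5 172.4] [0.7916 0.1696]
gear 0.86 [194.2 210. ] [0.7054 0.3717]
gear 0.83 [215.8 259.1] [0.599  0.3216]
gear 0.75 [153.5 228.9] [0.6627 0.4587]
collar 0.45 [273.2 316.3] [0.4777 0.1948]
bearing 0.8 [204.  329.9] [0.4468 0.3426]
bearing 0.4 [289.1 171.8] [0.793  0.1662]
washer_tin 0.57 [336.1 254.1] [0.6135 0.0608]
pedal_pad 0.95 [266.8 258.6] [0.6016 0.2111]
link_gauge 0.75 [416.1 186.7] [ 0.7642 -0.1135]
t_handle 0.59 [286.2 174.7] [0.7865 0.1724]
[ 0.16280498 -0.57749008  0.22262807] [-3.11196700e+00 -4.30257723e-01  4.81197344e-05] 0.09274788714607121 1.1 [-0.41328874  0.5403145  -0.29473789]
{'fx': 378.28828619541605, 'fy': 378.28828619541605, 'cx': 317.4821890954149, 'cy': 240.15937984457798, 'tool_from_camera': array([[ 5.49198335e-04, -9.62142500e-01, -2.72546339e-01,
         7.66454258e-02],
       [ 9.99999823e-01,  5.91004550e-04, -7.12992779e-05,
         3.27696529e-04],
       [ 2.29676192e-04, -2.72546252e-01,  9.62142655e-01,
        -1.61326613e-01],
       [ 0.00000000e+00,  0.00000000e+00,  0.00000000e+00,
         1.00000000e+00]])}
```

View pics/scene0.png

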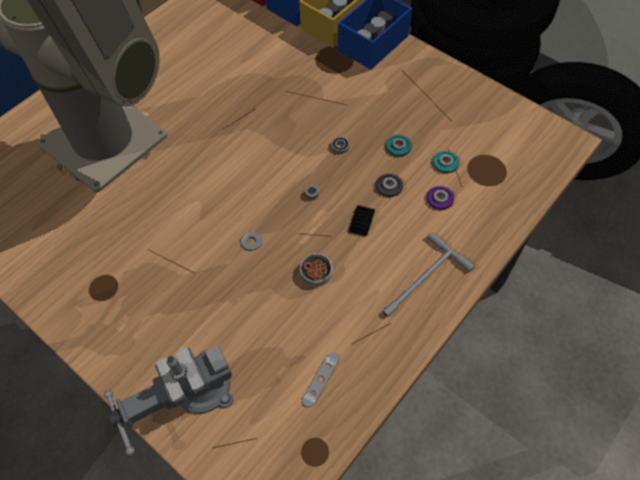

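View pics/top0.png

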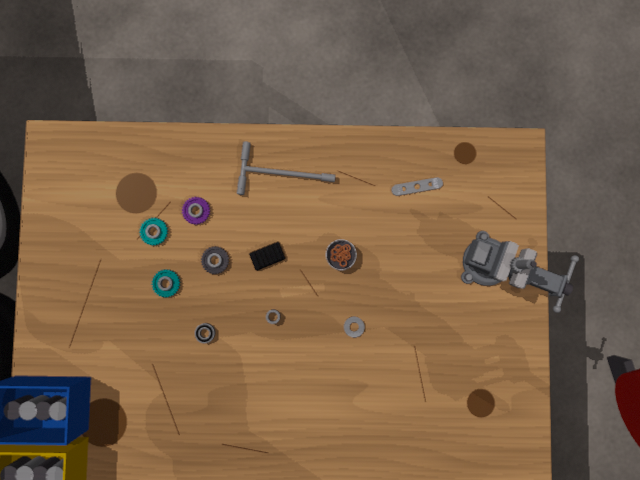

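The job gear is the dark steel one at top (216,260) / scene (389,185). The purple gear at top (196,210) and the turquoise ones at (153,232) and (166,284) are look-alikes. I'll look at the shaft first with the wrist camera.

```bash
cat >> h.py <<'E'
def go(x,y,z,yaw=None):
    """tool-axis offset (mm) to the world point; yaw (deg) of the tool x axis in world, turn about tool z in 10deg units"""
    s=manip.sense(); R=Rn.from_rotvec(s['orientation']).as_matrix()
    d=R.T@(np.array([x,y,z])-s['tcp_pos'])*1000; y0=np.degrees(np.arctan2(R[1,0],R[0,0]))
    # full desired rotation, tool straight down
    w=np.radians(y0 if yaw is None else yaw); Rd=np.array([[np.cos(w),np.sin(w),0],[np.sin(w),-np.cos(w),0],[0,0,-1]])
    rv=Rn.from_matrix(R.T@Rd).as_rotvec(degrees=True)/10
    print('offset',d.round(1),'angular',rv.round(3),'yaw now',y0.round(1),'t',round(s['time_s'],2))
E
python3 - <<'E'
from h import *
go(.593,-.286,.30,0)
go(.593,-.286,.30)
im=cv2.imread('pics/top0.png'); cv2.imwrite('pics/crop0.png',cv2.resize(im[190:350,130:370],None,fx=3.3,fy=3.3,interpolation=cv2.INTER_CUBIC))
E
```

```text
offset [ 493.1 -163.8  -77.4] angular [-0.     0.     1.574] yaw now 15.7 t 1.1
offset [ 493.1 -163.8  -77.4] angular [-0.  0. -0.] yaw now 15.7 t 1.1
```

View pics/crop0.png

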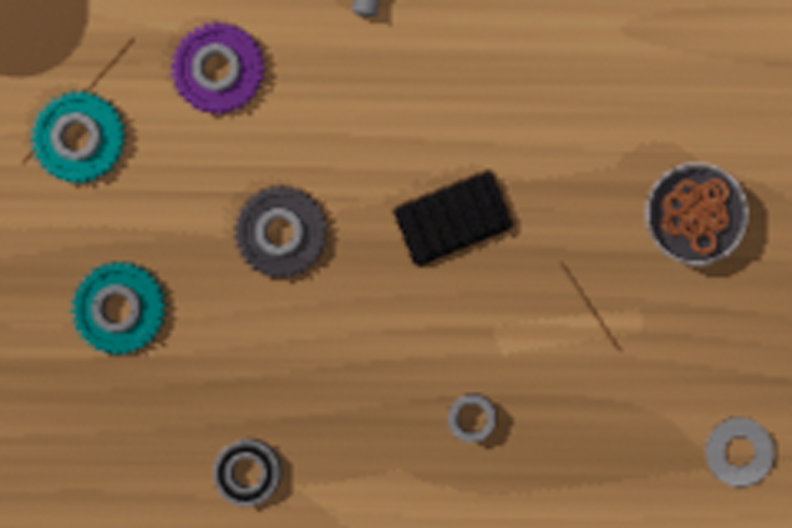

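The crop confirms it. The dark gear with the bright boss is at crop (281,231), the bearing with its black seal at (247,472), the collar at (472,418) and the washer at (740,452). I'm moving above the shaft.

Emit:
apply_moves(increments=[{"fingers":-1,"offset":[50,-16,-30],"angular":[0,0,0.3]},{"fingers":-1,"offset":[100,-33,-77],"angular":[0,0,0.8]},{"fingers":-1,"offset":[160,-52,-77],"angular":[0,0,1.57]},{"fingers":-1,"offset":[215,-70,-77],"angular":[0,0,1.57]},{"fingers":-1,"offset":[270,-90,-77],"angular":[0,0,1.57]},{"fingers":-1,"offset":[325,-108,-77],"angular":[0,0,1.57]},{"fingers":-1,"offset":[380,-126,-77],"angular":[0,0,1.57]},{"fingers":-1,"offset":[440,-145,-77],"angular":[0,0,1.57]},{"fingers":-1,"offset":[493,-164,-77],"angular":[0,0,1.57]},{"fingers":-1,"offset":[493,-164,-77],"angular":[0,0,1.57]},{"fingers":-1,"offset":[493,-164,-77],"angular":[0,0,1.57]},{"fingers":-1,"offset":[493,-164,-77],"angular":[0,0,1.57]}])

```text
time_s: 2.6
tcp_pos: [0.5919, -0.287, 0.2999]
orientation: [3.141, -0.001, 0.0]
wrist_force: [-0.0, 1.1, -0.1]
opening: 0.0929
finger_force: 0.0
```

```bash
python3 - <<'E'
from h import *
s=manip.sense(); C=cam('wrist'); im=eyes.read_camera('wrist'); cv2.imwrite('pics/w1.png',im)
print(np.round(s['tcp_pos'],4),s['orientation'],np.abs(s['qvel']).max(), s['time_s'])
for r in eyes.landmark_of('shaft_seat','wrist')[:3]: print(r, ray('wrist',r['uv'],.1215,C))
E
```

```text
[ 0.5919 -0.287   0.2999] [ 3.14121919e+00 -1.41690279e-03  1.33088412e-05] 0.005915951753922809 2.6
{'uv': [317.7, 218.9], 'p': 0.59} [ 0.59268825 -0.28730225  0.1215    ]
```

View pics/w1.png

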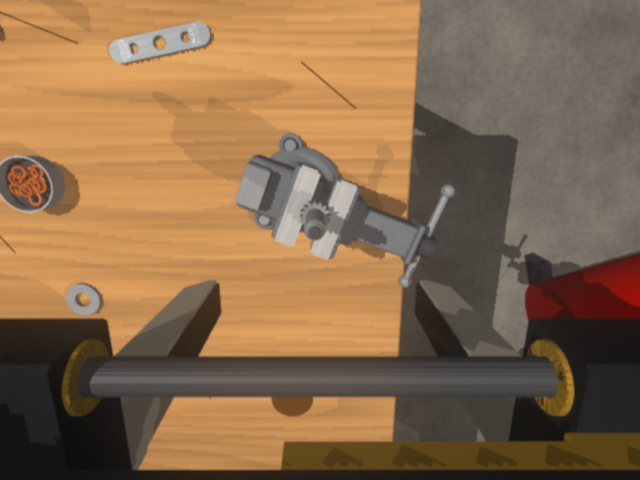

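The wrist view shows the vise, with the shaft at about (316,222) and the washer at (84,299). I'll enlarge the shaft.

```bash
python3 - <<'E'
from h import *
im=cv2.imread('pics/w1.png'); cv2.imwrite('pics/w1c.png',cv2.resize(im[190:260,270:360],None,fx=8,fy=8,interpolation=cv2.INTER_CUBIC))
C=cam('wrist')
for z in [.1215,.1695,.1755,.1805]: print(z,proj('wrist',[.592,-.287,z],C),(proj('wrist',[.592,-.287,z],C)-[270,190])*8+3.5)
E
```

```text
0.1215 [317.35258966 219.69010221] [382.32071727 241.02081771]
0.1695 [317.34971758 232.94288673] [382.29774066 347.04309382]
0.1755 [317.34929554 234.89034649] [382.29436431 362.62277189]
0.1805 [317.34893105 236.5722326 ] [382.2914484  376.07786082]
```

View pics/w1c.png

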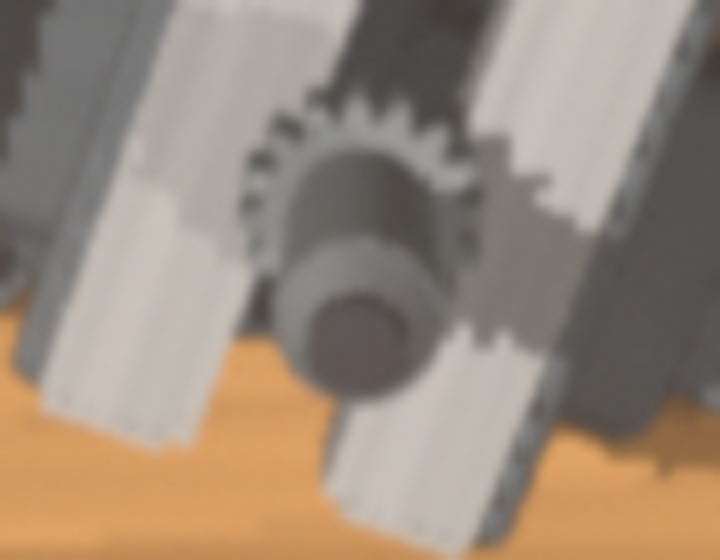

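Dark shaft tip is at full-image (314.2,232.9), a few pixels off the prediction. I'll refine it by segmentation, and locate the washer in the same image.

```bash
cat > blob.py <<'E'
from h import *
def darkend(im,uv,r=14):
    u,v=map(int,uv); c=cv2.resize(im[v-r:v+r,u-r:u+r],None,fx=8,fy=8,interpolation=cv2.INTER_CUBIC).astype(float)
    m=((c[...,2]-c[...,1]>4)&(c.sum(2)<330)).astype(np.uint8)
    n,l,st,ce=cv2.connectedComponentsWithStats(m)
    k=l[r*8,r*8] or 1+np.argmax(st[1:,4]); e=st[k]
    return (ce[k]-3.5)/8+[u-r,v-r], e[2:5]/np.array([8,8,64])
E
python3 - <<'E'
from blob import *
im=cv2.imread('pics/w1.png'); C=cam('wrist'); p,e=darkend(im,(314,233)); print(p,e,ray('wrist',p,.1805,C))
eyes.read_camera('top'); eyes.read_camera('wrist')
for r in eyes.landmark_of('washer','wrist')[:2]: print(r,ray('wrist',r['uv'],0,C))
g=cv2.cvtColor(im,cv2.COLOR_BGR2HSV)[270:325,55:115]; m=(g[...,1]<60).astype(np.uint8)
n,l,st,ce=cv2.connectedComponentsWithStats(m)
k=1+np.argmax(st[1:,4]); x,y,w,h,a=st[k]; print(st[k]); c=np.array([x+w/2-.5+55,y+h/2-.5+270]); print(c,ray('wrist',c,.003,C))
E
```

```text
[315.1865996  232.51663945] [ 17.375   13.875  162.6875] [ 0.59522632 -0.2853431   0.1805    ]
{'uv': [86.4, 298.2], 'p': 0.97} [4.58345232e-01 1.90651277e-02 5.55111512e-17]
[ 11  14  35  31 680]
[ 83. 299.] [0.45857104 0.02174262 0.003     ]
```

```bash
python3 -c "
from h import *
go(.4585,.0205,.13,0)"
```

```text
offset [-134.  -307.1  169.8] angular [ 0.001 -0.002 -0.003] yaw now -0.0 t 2.85
```

Emit:
apply_moves(increments=[{"fingers":-1,"offset":[-22,-50,10],"angular":[0,0,0]},{"fingers":-1,"offset":[-44,-100,30],"angular":[0,0,0]},{"fingers":-1,"offset":[-66,-150,50],"angular":[0,0,0]},{"fingers":-1,"offset":[-88,-200,80],"angular":[0,0,0]},{"fingers":-1,"offset":[-110,-252,110],"angular":[0,0,0]},{"fingers":-1,"offset":[-134,-295,140],"angular":[0,0,0]},{"fingers":-1,"offset":[-134,-307,170],"angular":[0,0,0]},{"fingers":-1,"offset":[-134,-307,170],"angular":[0,0,0]},{"fingers":-1,"offset":[-134,-307,170],"angular":[0,0,0]}])

```text
time_s: 3.98
tcp_pos: [0.4595, 0.0203, 0.131]
orientation: [3.141, 0.0, 0.002]
wrist_force: [0.3, -0.3, -0.3]
opening: 0.0929
finger_force: 0.0
```

```bash
cat >> blob.py <<'E'
def grey(im,uv,r=60,smax=60,z=.003,C=None):
    """steel blob near uv: outer contour ellipse -> centre"""
    u,v=map(int,uv); y0,x0=max(v-r,0),max(u-r,0); g=cv2.cvtColor(im,cv2.COLOR_BGR2HSV)[y0:v+r,x0:u+r]
    m=(g[...,1]<smax).astype(np.uint8); cs,_=cv2.findContours(m,cv2.RETR_EXTERNAL,cv2.CHAIN_APPROX_NONE)
    c=min((c for c in cs if cv2.contourArea(c)>150),key=lambda c:np.hypot(*(c.mean((0,1))-[u-x0,v-y0])))
    e=cv2.fitEllipse(c); p=np.array(e[0])+[x0,y0]; return p,e[1],ray('wrist',p,z,C)
E
python3 - <<'E'
from blob import *
s=manip.sense(); C=cam('wrist'); im=eyes.read_camera('wrist'); cv2.imwrite('pics/w2.png',im)
print(np.round(s['tcp_pos'],4),s['time_s'])
for r in eyes.landmark_of('washer','wrist')[:2]: print(r,ray('wrist',r['uv'],0,C))
print(grey(im,proj('wrist',[.4585,.0205,.003],C),C=C))
E
```

```text
[0.4595 0.0203 0.131 ] 3.975
{'uv': [317.5, 233.4], 'p': 0.79} [0.45915713 0.02021074 0.        ]
(array([315.52471161, 234.70387268]), (52.99571990966797, 54.263824462890625), array([0.45887604, 0.02177552, 0.003     ]))
```

View pics/w2.png

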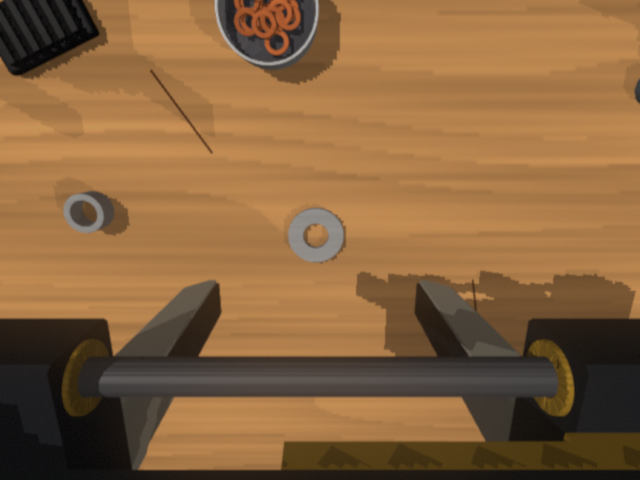

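The washer is centred at (315.8,235), with the fingers clear of everything. Descending.

Emit:
apply_moves(increments=[{"fingers":-1,"offset":[0,-1.4,35],"angular":[0,0,0]},{"fingers":-1,"offset":[0,-1.4,75],"angular":[0,0,0]},{"fingers":-1,"offset":[0,-1.4,98],"angular":[0,0,0]},{"fingers":-0.5,"offset":[0,-1.4,103.5],"angular":[0,0,0]},{"fingers":-0.5,"offset":[0,-1.4,103.5],"angular":[0,0,0]},{"fingers":-0.5,"offset":[0,-1.4,103.5],"angular":[0,0,0]}])

```text
time_s: 4.82
tcp_pos: [0.4601, 0.0222, 0.0278]
orientation: [3.141, 0.001, 0.004]
wrist_force: [0.5, -0.5, 0.4]
opening: 0.0709
finger_force: 0.0
```

Emit:
apply_moves(increments=[{"fingers":-0.5,"offset":[-0.7,0,1.8],"angular":[0,0,0]},{"fingers":-0.5,"offset":[-0.7,0,1.8],"angular":[0,0,0]},{"fingers":0.3,"offset":[-0.7,0,1.8],"angular":[0,0,0]},{"fingers":0.8,"offset":[-0.7,0,1.8],"angular":[0,0,0]},{"fingers":0.8,"offset":[-0.7,0,1.8],"angular":[0,0,0]},{"fingers":0.8,"offset":[-0.7,0,1.8],"angular":[0,0,0]},{"fingers":0.8,"offset":[-0.7,0,1.8],"angular":[0,0,0]},{"fingers":0.8,"offset":[-0.7,0,1.8],"angular":[0,0,0]}])

```text
time_s: 5.82
tcp_pos: [0.4579, 0.0224, 0.0243]
orientation: [-3.142, -0.001, 0.0]
wrist_force: [-0.6, 0.1, 0.2]
opening: 0.0143
finger_force: 0.0
```

```bash
python3 - <<'E'
from h import *
s=manip.sense();print(np.round(s['tcp_pos'],4),s['opening'],s['finger_force'],s['wrist_force'],s['time_s'])
go(.595,-.285,.30,0)
E
```

```text
[0.4579 0.0224 0.0243] 0.014332482373248571 0.0 [-0.63555755  0.1331273   0.15246712] 5.825
offset [ 136.9  307.5 -275.7] angular [-0.     0.     0.004] yaw now 0.0 t 5.83
```

The fingers closed to 14 mm, so the washer isn't between them. I'll look.

```bash
python3 - <<'E'
from h import *
im=eyes.read_camera('wrist')
cv2.imwrite('pics/w3.png',im[150:400,120:520].repeat(2,0).repeat(2,1))
for i in range(3):
    s=manip.sense();print(np.round(s['tcp_pos'],4),s['opening'],s['time_s']); eyes.read_camera('wrist')
E
```

```text
[0.4579 0.0224 0.0243] 0.011482243051771666 5.875
[0.4579 0.0224 0.0243] 0.01022232928373041 5.925
[0.4579 0.0224 0.0244] 0.00956497129658011 5.975
```

View pics/w3.png

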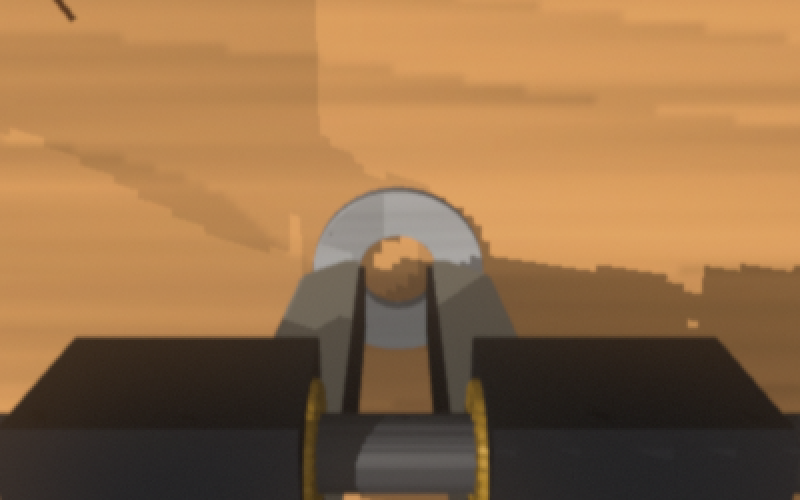

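The jaws passed over the washer, which still lies at about (319,283). The finger geometry in the image suggests the tips sit less far ahead of the TCP than stated. I'll reopen and probe down gently, watching the force.

Emit:
apply_moves(increments=[{"fingers":-0.5,"offset":[0,0,-3],"angular":[0,0,0]},{"fingers":-0.5,"offset":[0,0,-3],"angular":[0,0,0]},{"fingers":-0.5,"offset":[0,0,-3],"angular":[0,0,0]},{"fingers":-0.5,"offset":[0,0,-3],"angular":[0,0,0]},{"fingers":-0.5,"offset":[0,0,-3],"angular":[0,0,0]},{"fingers":-0.5,"offset":[0,0,0],"angular":[0,0,0]},{"fingers":-0.5,"offset":[0,0,2],"angular":[0,0,0]},{"fingers":-0.5,"offset":[0,0,3],"angular":[0,0,0]},{"fingers":-0.5,"offset":[0,0,3],"angular":[0,0,0]}])

```text
time_s: 7.15
tcp_pos: [0.4578, 0.0224, 0.0212]
orientation: [-3.142, -0.001, 0.0]
wrist_force: [0.1, 0.3, -0.1]
opening: 0.0696
finger_force: 0.0
```

```bash
python3 - <<'E'
from h import *
im=eyes.read_camera('wrist')
cv2.imwrite('pics/w4.png',im[150:400,120:520].repeat(2,0).repeat(2,1))
s=manip.sense();print(np.round(s['tcp_pos'],4),s['opening'],s['wrist_force'],s['time_s'])
E
```

```text
[0.4579 0.0224 0.0213] 0.06938646362755968 [-0.37805034 -0.60180179 -1.18905327] 7.2
```

View pics/w4.png

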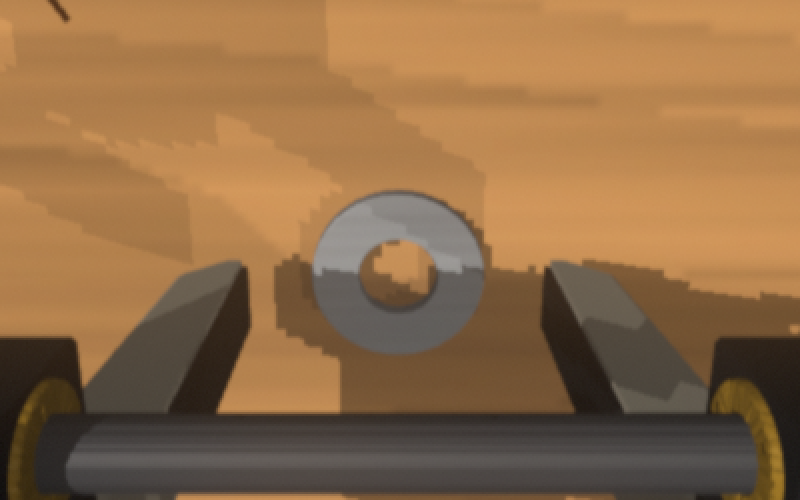

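No contact at TCP 21 mm, and the image (finger gap 147 px, washer 85 px) puts the tips about 16 mm above the washer. I'll go down in stages.

Emit:
apply_moves(increments=[{"fingers":-0.5,"offset":[0,0,4],"angular":[0,0,0]},{"fingers":-0.5,"offset":[0,0,8],"angular":[0,0,0]},{"fingers":-0.5,"offset":[0,0,8],"angular":[0,0,0]},{"fingers":-0.5,"offset":[0,0,8],"angular":[0,0,0]}])

```text
time_s: 7.7
tcp_pos: [0.4578, 0.0225, 0.0133]
orientation: [-3.142, -0.001, 0.0]
wrist_force: [-0.1, 0.6, -0.4]
opening: 0.0703
finger_force: 0.0
```

```bash
python3 - <<'E'
from h import *
im=eyes.read_camera('wrist')
cv2.imwrite('pics/w5.png',im[150:400,120:520].repeat(2,0).repeat(2,1))
s=manip.sense();print(np.round(s['tcp_pos'],4),s['opening'],s['wrist_force'],s['time_s'])
h=cv2.cvtColor(im[295,:],cv2.COLOR_BGR2HSV) if 0 else None
E
```

```text
[0.4579 0.0224 0.0134] 0.0697022693598975 [-1.01904161  0.17708177 -0.37262933] 7.75
```

View pics/w5.png

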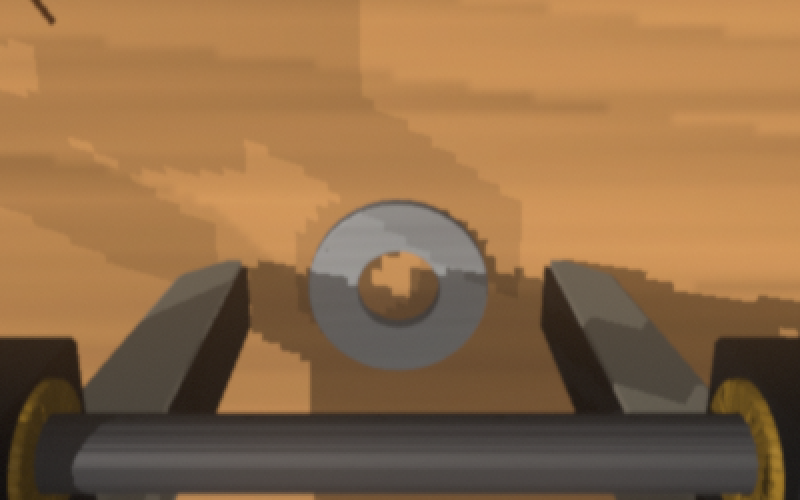

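Still free at TCP 13.4 mm. The washer is now 89 px wide and the tips still appear above it, so I'm continuing down.

Emit:
apply_moves(increments=[{"fingers":-0.5,"offset":[0,0,3],"angular":[0,0,0]},{"fingers":-0.5,"offset":[0,0,6],"angular":[0,0,0]},{"fingers":-0.5,"offset":[0,0,6],"angular":[0,0,0]},{"fingers":-0.5,"offset":[0,0,6],"angular":[0,0,0]}])

```text
time_s: 8.25
tcp_pos: [0.4578, 0.0224, 0.0073]
orientation: [-3.142, -0.001, 0.0]
wrist_force: [0.2, 0.7, 0.1]
opening: 0.0698
finger_force: 0.0
```

Emit:
apply_moves(increments=[{"fingers":-0.5,"offset":[0,0,2],"angular":[0,0,0]},{"fingers":-0.5,"offset":[0,0,2],"angular":[0,0,0]},{"fingers":-0.5,"offset":[0,0,2],"angular":[0,0,0]}])

```text
time_s: 8.62
tcp_pos: [0.4579, 0.0224, 0.0053]
orientation: [-3.142, -0.001, 0.0]
wrist_force: [-0.1, 0.2, 0.2]
opening: 0.0697
finger_force: 0.0
```

Emit:
apply_moves(increments=[{"fingers":-0.5,"offset":[0,0,2],"angular":[0,0,0]},{"fingers":-0.5,"offset":[0,0,2],"angular":[0,0,0]},{"fingers":-0.5,"offset":[0,0,2],"angular":[0,0,0]}])

```text
time_s: 9.0
tcp_pos: [0.4582, 0.0224, 0.0043]
orientation: [3.142, 0.001, 0.0]
wrist_force: [-4.3, 0.2, 11.3]
opening: 0.0693
finger_force: 5.6
```

Emit:
apply_moves(increments=[{"fingers":-0.5,"offset":[0,0,1.5],"angular":[0,0,0]},{"fingers":-0.5,"offset":[0,0,1.5],"angular":[0,0,0]},{"fingers":-0.5,"offset":[0,0,1.5],"angular":[0,0,0]}])

```text
time_s: 9.38
tcp_pos: [0.4583, 0.0224, 0.0042]
orientation: [3.141, 0.001, -0.0]
wrist_force: [-13.5, 0.2, 29.8]
opening: 0.0698
finger_force: 14.9
```

```bash
python3 - <<'E'
from h import *
im=eyes.read_camera('wrist')
cv2.imwrite('pics/w6.png',im[150:400,120:520].repeat(2,0).repeat(2,1))
s=manip.sense();print(np.round(s['tcp_pos'],4),s['opening'],s['wrist_force'],s['time_s'])
E
```

```text
[0.4583 0.0224 0.0042] 0.06950464456615134 [-13.15607023   0.66873249  30.26513473] 9.425
```

View pics/w6.png

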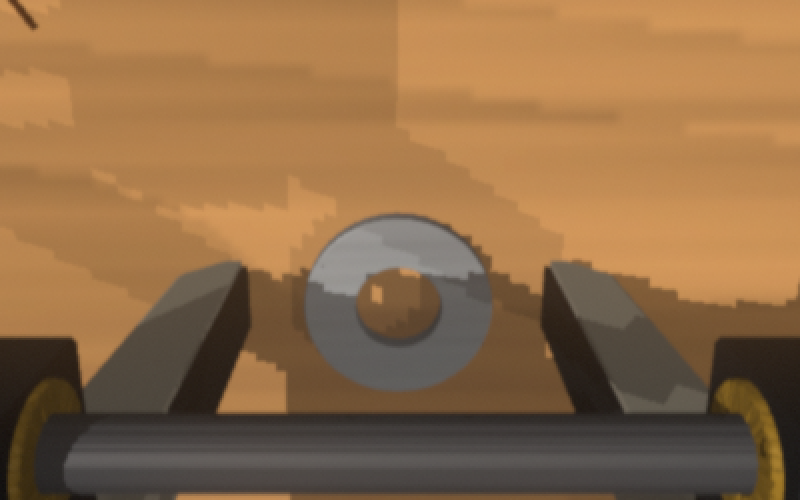

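Contact at TCP z = 4.3 mm, so the tips are really about 4.3 mm ahead of the TCP. Camera geometry agrees (tips at tool z ≈ 5 mm, guide rod 90 mm above the tips and clear of the shaft). I'll raise to 1 mm off the bench and grip.

Emit:
apply_moves(increments=[{"fingers":-0.5,"offset":[0,0,-3.6],"angular":[0,0,0]},{"fingers":-0.5,"offset":[0,0,-3.6],"angular":[0,0,0]},{"fingers":0.2,"offset":[0,0,-3.6],"angular":[0,0,0]},{"fingers":0.6,"offset":[0,0,-3.6],"angular":[0,0,0]},{"fingers":0.6,"offset":[0,0,-3.6],"angular":[0,0,0]},{"fingers":0.6,"offset":[0,0,-3.6],"angular":[0,0,0]},{"fingers":0.6,"offset":[0,0,-3.6],"angular":[0,0,0]}])

```text
time_s: 10.3
tcp_pos: [0.4578, 0.0224, 0.0053]
orientation: [-3.142, -0.001, 0.0]
wrist_force: [-0.3, -0.1, -1.2]
opening: 0.0422
finger_force: 30.0
```

Emit:
apply_moves(increments=[{"fingers":0.6,"offset":[0,0,-25],"angular":[0,0,0]},{"fingers":0.6,"offset":[0,0,-70],"angular":[0,0,0]},{"fingers":0.6,"offset":[10,20,-120],"angular":[0,0,0]},{"fingers":0.6,"offset":[25,55,-165],"angular":[0,0,0]},{"fingers":0.6,"offset":[45,100,-200],"angular":[0,0,0]},{"fingers":0.6,"offset":[67,150,-225],"angular":[0,0,0]},{"fingers":0.6,"offset":[90,200,-250],"angular":[0,0,0]},{"fingers":0.6,"offset":[112,250,-270],"angular":[0,0,0]},{"fingers":0.6,"offset":[130,290,-275],"angular":[0,0,0]},{"fingers":0.6,"offset":[137,307,-275],"angular":[0,0,0]},{"fingers":0.6,"offset":[137,307,-275],"angular":[0,0,0]},{"fingers":0.6,"offset":[137,307,-275],"angular":[0,0,0]},{"fingers":0.6,"offset":[137,307,-275],"angular":[0,0,0]}])

```text
time_s: 11.92
tcp_pos: [0.595, -0.2833, 0.2806]
orientation: [-3.141, -0.003, -0.0]
wrist_force: [-0.3, 0.3, -1.2]
opening: 0.0426
finger_force: 30.0
```

```bash
python3 - <<'E'
from blob import *
s=manip.sense(); C=cam('wrist'); im=eyes.read_camera('wrist')
cv2.imwrite('pics/w7.png',im[180:380,190:450].repeat(3,0).repeat(3,1))
print(np.round(s['tcp_pos'],4),s['opening'],s['wrist_force'],s['time_s'])
x,y,z=s['tcp_pos']; print('tip pred',proj('wrist',[.595,-.285,.1805],C),'washer top pred',proj('wrist',[x,y,z],C))
E
```

```text
[ 0.595  -0.2833  0.2806] 0.04259145301624649 [-0.25571594  0.33212495 -1.22611538] 11.925
tip pred [319.74588473 243.71852452] washer top pred [317.36643015 304.19525103]
```

View pics/w7.png

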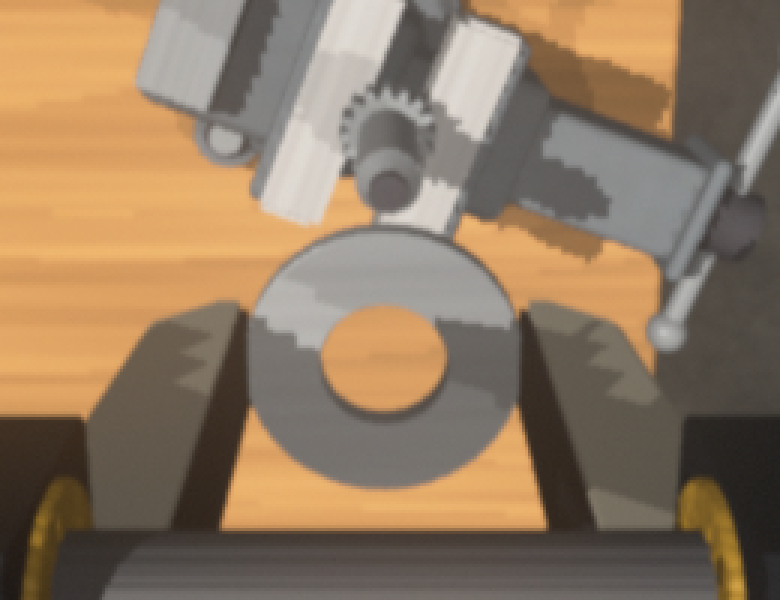

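The washer is held at about (318,299) and the shaft tip is at (319.8,243). Correcting laterally by (-1.9, +1.3) mm and lowering to just over the taper.

Emit:
apply_moves(increments=[{"fingers":0.6,"offset":[-1.9,1.3,30],"angular":[0,0,0]},{"fingers":0.6,"offset":[-1.9,1.3,60],"angular":[0,0,0]},{"fingers":0.6,"offset":[-1.9,1.3,82],"angular":[0,0,0]},{"fingers":0.6,"offset":[-1.9,1.3,92],"angular":[0,0,0]},{"fingers":0.6,"offset":[-1.9,1.3,98],"angular":[0,0,0]},{"fingers":0.6,"offset":[-1.9,1.3,103],"angular":[0,0,0]},{"fingers":0.6,"offset":[-1.9,1.3,103],"angular":[0,0,0]},{"fingers":0.6,"offset":[-1.9,1.3,103],"angular":[0,0,0]}])

```text
time_s: 12.98
tcp_pos: [0.5936, -0.286, 0.1782]
orientation: [3.141, 0.001, 0.001]
wrist_force: [-0.4, 0.8, -0.9]
opening: 0.0427
finger_force: 30.0
```

Emit:
apply_moves(increments=[{"fingers":0.6,"offset":[0,0,3],"angular":[0,0,0]},{"fingers":0.6,"offset":[0,0,6],"angular":[0,0,0]},{"fingers":0.6,"offset":[0,0,10],"angular":[0,0,0]},{"fingers":0.6,"offset":[0,0,10],"angular":[0,0,0]},{"fingers":0.6,"offset":[0,0,10],"angular":[0,0,0]}])

```text
time_s: 13.6
tcp_pos: [0.5932, -0.2857, 0.1674]
orientation: [-3.142, -0.001, 0.0]
wrist_force: [-0.7, -0.5, -0.8]
opening: 0.0427
finger_force: 30.0
```

The washer is on the 17 mm section without any force. I'll nudge y and lower it.

Emit:
apply_moves(increments=[{"fingers":0.6,"offset":[0,-0.6,4],"angular":[0,0,0]},{"fingers":0.6,"offset":[0,-0.6,9],"angular":[0,0,0]},{"fingers":0.6,"offset":[0,-0.6,14],"angular":[0,0,0]},{"fingers":0.6,"offset":[0,-0.6,19],"angular":[0,0,0]},{"fingers":0.6,"offset":[0,-0.6,24],"angular":[0,0,0]},{"fingers":0.6,"offset":[0,-0.6,29],"angular":[0,0,0]},{"fingers":0.6,"offset":[0,-0.6,33],"angular":[0,0,0]},{"fingers":0.6,"offset":[0,-0.6,37],"angular":[0,0,0]},{"fingers":0.6,"offset":[0,-0.6,39.5],"angular":[0,0,0]},{"fingers":0.6,"offset":[0,-0.6,40],"angular":[0,0,0]},{"fingers":0.6,"offset":[0,-0.6,40],"angular":[0,0,0]}])

```text
time_s: 14.98
tcp_pos: [0.5933, -0.2852, 0.1275]
orientation: [3.142, 0.001, 0.0]
wrist_force: [-0.1, 0.9, 0.0]
opening: 0.0421
finger_force: 30.0
```

Emit:
apply_moves(increments=[{"fingers":0.6,"offset":[0,0,0.8],"angular":[0,0,0]},{"fingers":0.6,"offset":[0,0,0.8],"angular":[0,0,0]},{"fingers":-0.4,"offset":[0,0,0.8],"angular":[0,0,0]},{"fingers":-0.4,"offset":[0,0,0.8],"angular":[0,0,0]},{"fingers":-0.4,"offset":[0,0,0.8],"angular":[0,0,0]},{"fingers":-0.7,"offset":[0,0,0.8],"angular":[0,0,0]},{"fingers":-1,"offset":[0,0,-15],"angular":[0,0,0]},{"fingers":-1,"offset":[0,0,-60],"angular":[0,0,0]},{"fingers":-1,"offset":[0,0,-115],"angular":[0,0,0]},{"fingers":-1,"offset":[0,0,-150],"angular":[0,0,0]},{"fingers":-1,"offset":[0,0,-150],"angular":[0,0,0]}])

```text
time_s: 16.35
tcp_pos: [0.5951, -0.2862, 0.2839]
orientation: [3.137, 0.001, 0.013]
wrist_force: [1.0, 0.6, -0.2]
opening: 0.0929
finger_force: 0.0
```

```bash
python3 - <<'E'
from blob import *
s=manip.sense(); C=cam('wrist'); im=eyes.read_camera('wrist')
cv2.imwrite('pics/w8.png',im[180:280,250:390].repeat(5,0).repeat(5,1))
print(np.round(s['tcp_pos'],4),s['opening'],s['wrist_force'],s['time_s'])
for z in (.1265,.1695,.1805): print(proj('wrist',[.595,-.285,z],C))
for r in eyes.landmark_of('washer','wrist')[:2]: print(r,ray('wrist',r['uv'],.1215,C))
go(.60,.32,.15,90)
E
```

```text
[ 0.5951 -0.2862  0.2839] 0.09293047690980934 [ 1.0273816   0.57882253 -0.23670026] 16.35
[315.2134388  226.54946763]
[315.14004943 239.62305517]
[315.11773134 243.59880203]
{'uv': [314.5, 225.9], 'p': 0.89} [ 0.59440462 -0.28436564  0.1215    ]
offset [   6.9 -605.3  127.9] angular [ 9.000e-03 -2.000e-03 -8.996e+00] yaw now 0.0 t 16.45
```

View pics/w8.png

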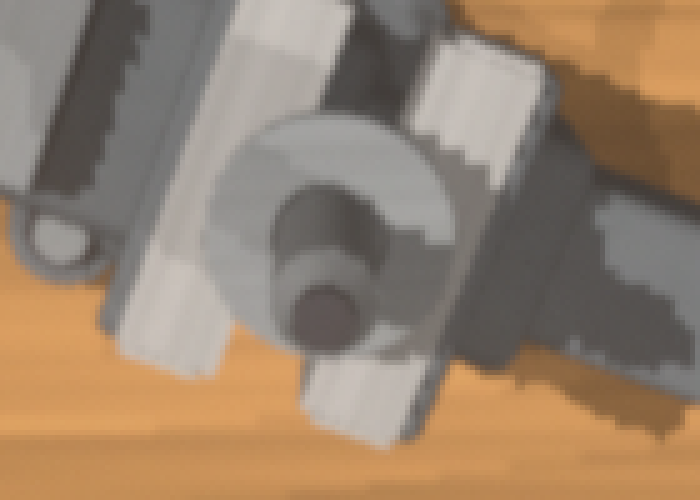

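The washer is home and flat, centred on the shaft at (315.6,226.6) as predicted. The shaft axis is confirmed at (0.595, -0.285). Moving to the gear, turning to yaw 90° so the fingers close along x, clear of the pedal pad.

Emit:
apply_moves(increments=[{"fingers":-1,"offset":[0,-40,0],"angular":[0,0,-0.5]},{"fingers":-1,"offset":[0,-90,10],"angular":[0,0,-1.4]},{"fingers":-1,"offset":[1,-145,20],"angular":[0,0,-2.3]},{"fingers":-1,"offset":[2,-200,30],"angular":[0,0,-3.2]},{"fingers":-1,"offset":[3,-255,45],"angular":[0,0,-4.1]},{"fingers":-1,"offset":[4,-310,60],"angular":[0,0,-5.0]},{"fingers":-1,"offset":[5,-365,75],"angular":[0,0,-5.9]},{"fingers":-1,"offset":[6,-420,90],"angular":[0,0,-6.8]},{"fingers":-1,"offset":[7,-475,105],"angular":[0,0,-7.7]},{"fingers":-1,"offset":[7,-530,115],"angular":[0,0,-8.5]},{"fingers":-1,"offset":[7,-580,122],"angular":[0,0,-9.0]},{"fingers":-1,"offset":[7,-605,128],"angular":[0,0,-9.0]},{"fingers":-1,"offset":[7,-605,128],"angular":[0,0,-9.0]},{"fingers":-1,"offset":[7,-605,128],"angular":[0,0,-9.0]}])

```text
time_s: 18.2
tcp_pos: [0.5998, 0.3185, 0.1489]
orientation: [2.222, 2.22, -0.002]
wrist_force: [0.1, -0.3, 0.0]
opening: 0.0927
finger_force: 0.0
```

```bash
cat >> blob.py <<'E'
def tool_xy(p,zt):
    """pixel -> tool coords at tool depth zt (m)"""
    c=eyes.calibration('wrist'); T=np.array(c['tool_from_camera']); d=T[:3,:3]@np.array([(p[0]-c['cx'])/c['fx'],(p[1]-c['cy'])/c['fy'],1]); o=T[:3,3]
    return (o+d*(zt-o[2])/d[2])[:2]*1000
def ring(im,guess,rad,ratio=.96,tol=.25):
    """best ellipse contour (closed edge) near guess with half-width about rad px; list candidates"""
    g=cv2.cvtColor(im,cv2.COLOR_BGR2GRAY); g=cv2.resize(g,None,fx=2,fy=2,interpolation=cv2.INTER_CUBIC); out=[]
    for th in (list(range(40,200,8))):
        for inv in (0,1):
            m=cv2.threshold(g,th,255,inv)[1]
            for c in cv2.findContours(m,cv2.RETR_LIST,cv2.CHAIN_APPROX_NONE)[0]:
                if len(c)<40: continue
                e=cv2.fitEllipse(c); a=sorted(e[1]); p=(np.array(e[0])-.5)/2
                if abs(a[1]/4-rad)<tol*rad and a[0]/a[1]>.85 and np.hypot(*(p-guess))<25 and cv2.contourArea(c)>.9*np.pi*a[0]*a[1]/4: out.append([*p,a[0]/4,a[1]/4])
    o=np.array(out); return (len(o),np.median(o,0).round(2),o.std(0).round(2)) if len(o) else (0,)
E
python3 - <<'E'
from blob import *
s=manip.sense(); C=cam('wrist'); im=eyes.read_camera('wrist'); cv2.imwrite('pics/w9.png',im)
print(np.round(s['tcp_pos'],4),s['orientation'],s['q'][5],s['time_s'])
for r in eyes.landmark_of('gear','wrist')[:3]:
    P=ray('wrist',r['uv'],0,C); print(r,P); u=[int(v) for v in r['uv']]; print('hsv',cv2.cvtColor(im,cv2.COLOR_BGR2HSV)[u[1]-12:u[1]+13:6,u[0]-28:u[0]+29:8].mean((0,1)))
    g=proj('wrist',[P[0],P[1],.013],C)
    for rad in (11.5,17.5,36): q=ring(im,g,rad); print(rad,q, ray('wrist',q[1][:2],.013 if rad<30 else .009,C) if q[0] else '')
E
```

```text
[0.5998 0.3185 0.1489] [ 2.22228227e+00  2.22043860e+00 -2.13200941e-03] 0.4139173285973204 18.2
{'uv': [443.0, 165.5], 'p': 0.76} [0.70189937 0.3687905  0.        ]
hsv [ 79.775  99.6   121.8  ]
11.5 (3, array([451.33, 167.73,  12.95,  13.6 ]), array([0.32, 0.21, 0.22, 0.33])) [0.70427153 0.36815525 0.013     ]
17.5 (19, array([450.43, 168.13,  18.28,  20.15]), array([0.23, 0.1 , 2.03, 2.35])) [0.70360442 0.36785002 0.013     ]
36 (6, array([446.24, 167.18,  36.28,  40.7 ]), array([0.42, 0.8 , 0.59, 1.4 ])) [0.70163023 0.36823055 0.009     ]
{'uv': [390.8, 48.8], 'p': 0.74} [0.65529938 0.45438485 0.        ]
hsv [ 57.175 143.8   130.5  ]
11.5 (0,) 
17.5 (4, array([396.89,  39.65,  14.34,  15.87]), array([0.41, 0.3 , 0.65, 0.3 ])) [0.65703613 0.45776118 0.013     ]
36 (0,) 
{'uv': [246.3, 88.9], 'p': 0.69} [0.54617375 0.42653998 0.        ]
hsv [ 56.75  141.65  132.675]
11.5 (0,) 
17.5 (6, array([242.91,  86.06,  19.58,  21.36]), array([0.06, 0.02, 0.34, 0.34])) [0.54609328 0.42712614 0.013     ]
36 (0,)
```

View pics/w9.png

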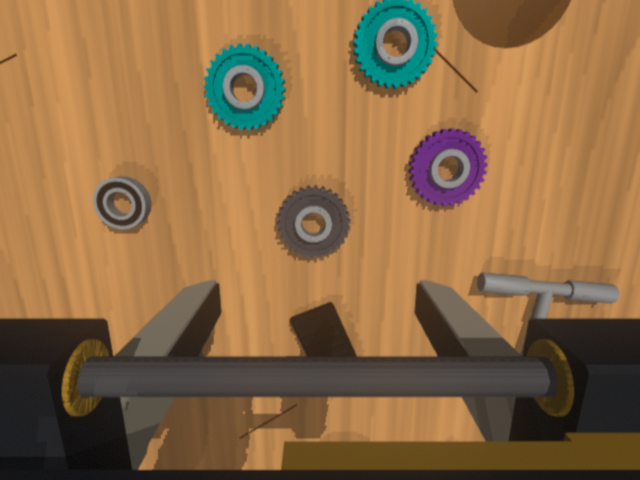

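The dark gear is at (313,223), the two turquoise ones at (245,88) and (397,42), the purple one at (449,168), and the bearing at (122,203).

```bash
python3 - <<'E'
from blob import *
C=cam('wrist'); im=cv2.imread('pics/w9.png')
for rad in (10.5,18,37): q=ring(im,(313,223),rad); print(rad,q, ray('wrist',q[1][:2],.013 if rad<30 else .009,C) if q[0] else '')
q=ring(im,(121,203),28);print('bearing',q,ray('wrist',q[1][:2],.012,C) if q[0] else '')
s=manip.sense();print(s['tcp_pos'])
E
```

```text
10.5 (4, array([313.08, 223.91,  12.29,  12.87]), array([0.  , 0.04, 0.4 , 0.24])) [0.59778362 0.32318486 0.013     ]
18 (17, array([313.12, 223.68,  17.93,  18.25]), array([0.07, 0.11, 1.31, 1.29])) [0.59781674 0.32337583 0.013     ]
37 (14, array([312.47, 221.9 ,  36.06,  38.05]), array([0.47, 0.87, 1.13, 2.69])) [0.59724174 0.32392594 0.009     ]
bearing (21, array([118.77, 203.16,  20.63,  23.95]), array([0.01, 0.03, 0.73, 0.73])) [0.44250176 0.3401083  0.012     ]
[0.6002885  0.31826099 0.14970785]
```

Emit:
apply_moves(increments=[{"fingers":-1,"offset":[5,-2.7,40],"angular":[0,0,0]},{"fingers":-1,"offset":[5,-2.7,90],"angular":[0,0,0]},{"fingers":-1,"offset":[5,-2.7,125],"angular":[0,0,0]},{"fingers":-1,"offset":[5,-2.7,140],"angular":[0,0,0]},{"fingers":-1,"offset":[5,-2.7,142],"angular":[0,0,0]},{"fingers":-1,"offset":[5,-2.7,142],"angular":[0,0,0]},{"fingers":-1,"offset":[5,-2.7,142],"angular":[0,0,0]}])

```text
time_s: 19.18
tcp_pos: [0.5985, 0.3254, 0.0097]
orientation: [2.22, 2.221, 0.005]
wrist_force: [-0.0, -0.5, -0.6]
opening: 0.0926
finger_force: 0.0
```

Emit:
apply_moves(increments=[{"fingers":-0.7,"offset":[-1,-0.7,2],"angular":[0,0,0]},{"fingers":-0.6,"offset":[-1,-0.7,2],"angular":[0,0,0]},{"fingers":-0.3,"offset":[-1,-0.7,2],"angular":[0,0,0]},{"fingers":0.2,"offset":[-1,-0.7,2],"angular":[0,0,0]},{"fingers":0.2,"offset":[-1,-0.7,2],"angular":[0,0,0]},{"fingers":0.2,"offset":[-1,-0.7,2],"angular":[0,0,0]},{"fingers":0.2,"offset":[-1,-0.7,2],"angular":[0,0,0]}])

```text
time_s: 20.05
tcp_pos: [0.5963, 0.3238, 0.0054]
orientation: [-2.221, -2.222, 0.0]
wrist_force: [-0.4, 0.4, 0.7]
opening: 0.0592
finger_force: 30.0
```

```bash
python3 - <<'E'
from blob import *
s=manip.sense(); print(np.round(s['tcp_pos'],4),s['opening'],s['finger_force'])
go(.595,-.285,.30,90)
E
```

```text
[0.5963 0.3238 0.0054] 0.05923706044535454 30.000032829120755
offset [-608.8   -1.8 -294.6] angular [-0.    -0.     0.005] yaw now 90.0 t 20.05
```

Emit:
apply_moves(increments=[{"fingers":0.2,"offset":[0,0,-20],"angular":[0,0,0]},{"fingers":0.2,"offset":[0,0,-65],"angular":[0,0,0]},{"fingers":0.2,"offset":[-20,0,-115],"angular":[0,0,0]},{"fingers":0.2,"offset":[-60,0,-155],"angular":[0,0,0]},{"fingers":0.2,"offset":[-110,0,-190],"angular":[0,0,0]},{"fingers":0.2,"offset":[-165,0,-220],"angular":[0,0,0]},{"fingers":0.2,"offset":[-220,0,-245],"angular":[0,0,0]},{"fingers":0.2,"offset":[-275,0,-265],"angular":[0,0,0]},{"fingers":0.2,"offset":[-332,0,-285],"angular":[0,0,0]},{"fingers":0.2,"offset":[-390,0,-300],"angular":[0,0,0]},{"fingers":0.2,"offset":[-448,0,-315],"angular":[0,0,0]},{"fingers":0.2,"offset":[-505,-1,-315],"angular":[0,0,0]},{"fingers":0.2,"offset":[-560,-1,-315],"angular":[0,0,0]},{"fingers":0.2,"offset":[-598,-1.5,-315],"angular":[0,0,0]},{"fingers":0.2,"offset":[-609,-1.5,-315],"angular":[0,0,0]},{"fingers":0.2,"offset":[-609,-1.5,-315],"angular":[0,0,0]},{"fingers":0.2,"offset":[-609,-1.5,-315],"angular":[0,0,0]},{"fingers":0.2,"offset":[-609,-1.5,-315],"angular":[0,0,0]}])

```text
time_s: 22.3
tcp_pos: [0.5957, -0.2837, 0.3209]
orientation: [2.218, 2.224, 0.0]
wrist_force: [-1.0, 0.5, -1.0]
opening: 0.0592
finger_force: 30.0
```

```bash
python3 - <<'E'
from blob import *
s=manip.sense(); C=cam('wrist'); im=eyes.read_camera('wrist'); cv2.imwrite('pics/w10.png',im)
print(np.round(s['tcp_pos'],4),s['opening'],s['orientation'],s['time_s'])
print('tip pred',proj('wrist',[.595,-.285,.1805],C)); t=proj('wrist',[.595,-.285,.1805],C)
print(darkend(im,t)); 
for rad in (18,30.5,62): q=ring(im,(317,297),rad); print(rad,q,tool_xy(q[1][:2],.0054-.013 if rad<40 else .0054-.009) if q[0] else '')
u,v=map(int,t); print(im[v-14:v+15:2,u-16:u+17:2].mean(2).astype(int)); print((im[v-14:v+15:2,u-16:u+17:2,2].astype(int)-im[v-14:v+15:2,u-16:u+17:2,1]))
E
```

```text
[ 0.5957 -0.2837  0.3209] 0.059191004743243146 [2.21846060e+00 2.22405469e+00 4.30118631e-04] 22.3
tip pred [315.3644324  230.26436304]
(array([314.31241405, 228.79436537]), array([ 13.   ,  12.625, 113.625]))
18 (3, array([317.69, 309.46,  19.92,  22.06]), array([0.15, 0.4 , 0.13, 0.66])) [0.02142693 1.17394111]
30.5 (22, array([317.65, 309.1 ,  30.37,  32.96]), array([0.17, 0.59, 4.04, 3.86])) [0.1970761  1.15600895]
62 (0,) 
[[163 163 164 137  77  86 100 107 114 111 108 106 100 119 160 159 158]
 [164 164 163 119  78 100 124 128 134 135 131 116 101 123 160 160 157]
 [163 162 151  94  99 117 122 129 135 137 141 137 113 146 160 161 157]
 [163 153 115 104 109 113 119 117 120 128 138 138 131 156 160 159 158]
 [161 149 107 107 105 107  90  82  85  91 118 134 133 156 160 159 158]
 [128 113 107 111 101  82  84  90  90  89  90 122 126 151 159 159 157]
 [121 105 106 102  96  81  88  88  88  89  90 112 122 157 160 159 157]
 [117 105 106 106  96  85  87  87  88  88  89 107 128 161 160 160 158]
 [115 105 106 105  97  92  86  87  87  87  92 113 148 162 160 162 176]
 [110 113 108 106 103 100  92
[... 253 characters left out ...]
]
 [ 78  82  83  68  65  62  62  72  80  79  64  67  66  86 171 178 122]
 [ 63  75  71  70  80  80  66  63  62  58  71  86  84  73 101 118  67]]
[[3 3 2 1 6 4 3 4 3 2 3 3 3 2 1 1 1]
 [2 2 2 3 5 3 1 2 1 3 2 3 4 2 2 1 1]
 [1 1 2 4 4 2 3 2 2 1 2 2 3 1 0 0 0]
 [1 1 4 4 1 3 2 3 4 1 2 1 2 0 1 1 1]
 [1 2 3 4 3 3 5 7 7 5 3 1 2 1 1 1 2]
 [2 2 3 3 3 5 7 7 7 7 6 2 2 1 1 2 1]
 [2 5 2 3 3 6 7 7 7 8 7 4 2 1 1 2 2]
 [3 5 3 3 4 5 7 7 7 8 7 3 2 2 2 2 2]
 [5 3 2 3 4 5 6 6 7 7 5 3 2 0 1 3 5]
 [6 5 4 3 3 3 4 5 5 5 2 2 2 1 2 5 7]
 [4 3 4 4 4 4 3 2 2 1 1 1 1 3 5 6 6]
 [3 3 3 4 5 5 5 3 3 4 3 4 5 6 6 6 6]
 [5 3 3 4 7 7 6 4 4 5 5 7 7 6 6 6 7]
 [2 3 2 7 7 6 7 5 3 4 8 7 7 7 5 6 7]
 [7 4 4 5 6 6 7 6 6 7 8 7 6 7 6 6 7]]
```

```bash
python3 - <<'E'
from blob import *
s=manip.sense(); print(np.round(s['tcp_pos'],4))
c=eyes.calibration('wrist'); print(np.array(c['tool_from_camera']).round(4),c['cx'])
print('tip',tool_xy((314.3,228.8),.3209-.1805),'gear',tool_xy((317.67,309.2),-.0076))
im=cv2.imread('pics/w10.png'); t=(314,228)
for i in range(2):
    im2=eyes.read_camera('wrist'); print(np.round(manip.sense()['tcp_pos'],4),darkend(im2,t),ring(im2,(317.5,309),30.5))
E
```

```text
[ 0.5957 -0.2839  0.3208]
[[ 5.000e-04 -9.623e-01 -2.720e-01  7.560e-02]
 [ 1.000e+00  7.000e-04 -3.000e-04  1.100e-03]
 [ 5.000e-04 -2.720e-01  9.623e-01 -1.613e-01]
 [ 0.000e+00  0.000e+00  0.000e+00  1.000e+00]] 317.4821890954149
tip [-0.04272773 -1.60523537] gear [0.14829777 1.16494705]
[ 0.5956 -0.2841  0.3207] (array([314.37480159, 228.81112765]), array([ 13.   ,  12.5  , 118.125])) (22, array([317.65, 309.1 ,  30.38,  32.95]), array([0.17, 0.59, 4.05, 3.86]))
[ 0.5955 -0.2843  0.3206] (array([314.38132345, 228.62610597]), array([ 13.5     ,  12.375   , 115.671875])) (22, array([317.65, 309.1 ,  30.36,  32.96]), array([0.16, 0.59, 4.05, 3.87]))
```

The relative offset from gear to tip is (-0.2, -2.7) mm. I'll apply it, lower until the gear is just above the tip, and check the dark tip through the bore.

Emit:
apply_moves(increments=[{"fingers":0.2,"offset":[-0.3,-2.7,30],"angular":[0,0,0]},{"fingers":0.2,"offset":[-0.3,-2.7,70],"angular":[0,0,0]},{"fingers":0.2,"offset":[-0.3,-2.7,105],"angular":[0,0,0]},{"fingers":0.2,"offset":[-0.3,-2.7,122],"angular":[0,0,0]},{"fingers":0.2,"offset":[-0.3,-2.7,130],"angular":[0,0,0]},{"fingers":0.2,"offset":[-0.3,-2.7,130],"angular":[0,0,0]},{"fingers":0.2,"offset":[-0.3,-2.7,130],"angular":[0,0,0]},{"fingers":0.2,"offset":[-0.3,-2.7,130],"angular":[0,0,0]}])

```text
time_s: 23.45
tcp_pos: [0.5933, -0.2858, 0.1919]
orientation: [2.219, 2.221, 0.001]
wrist_force: [0.6, 0.7, -2.2]
opening: 0.0593
finger_force: 30.0
```

```bash
python3 - <<'E'
from blob import *
s=manip.sense(); C=cam('wrist'); im=eyes.read_camera('wrist'); cv2.imwrite('pics/w11.png',im)
x,y,z=s['tcp_pos']; print(np.round(s['tcp_pos'],4),s['orientation'],s['time_s'],z-.1805)
p=proj('wrist',[x,y,.1805],C); print('axis pred at tip height',p, 'bore top',ring(im,(317,308),20))
print(darkend(im,p,12)); u,v=317,303
print(im[v-26:v+30:2,u-24:u+25:3].mean(2).astype(int))
E
```

```text
[ 0.5933 -0.2858  0.1919] [2.21913671e+00 2.22078652e+00 8.69449286e-04] 23.45 0.011408081648531548
axis pred at tip height [315.26918638 292.22136861] bore top (2, array([317.61, 309.45,  21.65,  23.68]), array([0.  , 0.  , 0.23, 0.23]))
(array([318.47394533, 299.75433724]), array([13.625   ,  8.375   , 31.296875]))
[[ 78  77  72  77  84  89  91  94  96  97  94  96  94  82  73  73  74]
 [ 78  77  74  82  88  92 105 119 122 125 107  94  98  96  85  73  73]
 [ 78  76  81  89 112 134 146 148 148 150 147 143 130 107  98  87  72]
 [ 78  75  90 132 148 148 148 150 149 148 147 146 147 144 114  91  80]
 [ 70  86 134 151 151 149 148 148 149 147 147 147 144 146 147 109  93]
 [ 73 130 149 150 151 150 148 147 147 148 147 146 145 144 146 146 104]
 [109 150 148 148 150 149 138 122 117 120 133 143 148 145 144 147 139]
 [142 149 150 149 144 118  75  56  53  56  66 101 139 146 145 145 147]
 [146 146 150 145 104  76  51  50  51  51  52  70 115 136 147 145 145]
 [148 145 145 108  78  76  64  53  49  52  54  73 111 109 142 146 146]
 [150 147 131  79  77  77  75  63  59  63  69  95 139 129 128 147 147]

[... 507 characters left out ...]
 91  97  94 102  87 130 140 143 151 145 135  78  59  62 146]
 [151 114  92  95  98  95 117 130 141 143 148 133  95  70  60  72 150]
 [151 136  93  95  98  98 108 112 129 128 113  88  79  72  65  91 150]
 [150 149  94  96  97  96  96  95  96  93  86  82  79  72  65 127 149]
 [147 150 119  95  97  97  96  96  94  90  85  83  77  71  74 147 150]
 [145 146 146 101  96  96  97  94  92  89  88  82  79  70 116 148 150]
 [145 145 148 134  99  94  96  94  92  91  85  82  80 104 144 146 149]
 [145 146 145 147 133  96  97  96  95  92  69  85 107 147 148 146 146]
 [123 146 145 145 148 146 125 108 101  97 106 131 147 151 149 148 139]
 [ 69 138 147 145 145 148 152 150 145 141 147 150 151 150 150 147 105]]
```

Through the bore the tip is column-centred (about 317.5 vs the bore's 317.6). It's about 1.6 mm towards +tool x, which agrees with the TCP y offset. Correcting and entering the taper.

Emit:
apply_moves(increments=[{"fingers":0.2,"offset":[1.6,-0.2,0],"angular":[0,0,0]},{"fingers":0.2,"offset":[1.6,-0.2,3],"angular":[0,0,0]},{"fingers":0.2,"offset":[1.6,-0.2,8],"angular":[0,0,0]},{"fingers":0.2,"offset":[1.6,-0.2,12],"angular":[0,0,0]},{"fingers":0.2,"offset":[1.6,-0.2,15],"angular":[0,0,0]},{"fingers":0.2,"offset":[1.6,-0.2,18],"angular":[0,0,0]},{"fingers":0.2,"offset":[1.6,-0.2,21],"angular":[0,0,0]},{"fingers":0.2,"offset":[1.6,-0.2,21],"angular":[0,0,0]},{"fingers":0.2,"offset":[1.6,-0.2,21],"angular":[0,0,0]}])

```text
time_s: 24.62
tcp_pos: [0.5925, -0.2839, 0.1696]
orientation: [2.22, 2.222, 0.0]
wrist_force: [-0.0, 0.5, -1.3]
opening: 0.0594
finger_force: 30.0
```

No contact force and the gear is past the taper. Lowering to home.

Emit:
apply_moves(increments=[{"fingers":0.2,"offset":[0,0.4,5],"angular":[0,0,0]},{"fingers":0.2,"offset":[0,0.4,10],"angular":[0,0,0]},{"fingers":0.2,"offset":[0,0.4,15],"angular":[0,0,0]},{"fingers":0.2,"offset":[0,0.4,20],"angular":[0,0,0]},{"fingers":0.2,"offset":[0,0.4,25],"angular":[0,0,0]},{"fingers":0.2,"offset":[0,0.4,30],"angular":[0,0,0]},{"fingers":0.2,"offset":[0,0.4,34],"angular":[0,0,0]},{"fingers":0.2,"offset":[0,0.4,36],"angular":[0,0,0]},{"fingers":0.2,"offset":[0,0.4,37.2],"angular":[0,0,0]},{"fingers":0.2,"offset":[0,0.4,37.2],"angular":[0,0,0]},{"fingers":0.2,"offset":[0,0.4,37.2],"angular":[0,0,0]}])

```text
time_s: 26.0
tcp_pos: [0.5929, -0.2839, 0.1325]
orientation: [2.22, 2.222, 0.0]
wrist_force: [0.6, -0.1, -2.3]
opening: 0.0594
finger_force: 30.0
```

Emit:
apply_moves(increments=[{"fingers":0.2,"offset":[0,0,0.8],"angular":[0,0,0]},{"fingers":0.2,"offset":[0,0,0.8],"angular":[0,0,0]},{"fingers":-0.6,"offset":[0,0,0.8],"angular":[0,0,0]},{"fingers":-0.6,"offset":[0,0,0.8],"angular":[0,0,0]},{"fingers":-0.8,"offset":[0,0,0.8],"angular":[0,0,0]},{"fingers":-1,"offset":[0,0,0.8],"angular":[0,0,0]},{"fingers":-1,"offset":[0,0,-20],"angular":[0,0,0]},{"fingers":-1,"offset":[0,0,-65],"angular":[0,0,0]},{"fingers":-1,"offset":[0,0,-115],"angular":[0,0,0]},{"fingers":-1,"offset":[0,0,-150],"angular":[0,0,0]},{"fingers":-1,"offset":[0,0,-160],"angular":[0,0,0]},{"fingers":-1,"offset":[0,0,-160],"angular":[0,0,0]}])

```text
time_s: 27.5
tcp_pos: [0.5931, -0.284, 0.2929]
orientation: [2.22, 2.221, 0.001]
wrist_force: [-0.6, 0.1, -0.5]
opening: 0.0932
finger_force: 0.0
```

```bash
python3 - <<'E'
from blob import *
s=manip.sense(); C=cam('wrist'); im=eyes.read_camera('wrist'); cv2.imwrite('pics/w12.png',im)
print(np.round(s['tcp_pos'],4),s['orientation'],s['time_s'],s['opening'])
p=proj('wrist',[.593,-.284,.1805],C); print(p,darkend(im,p))
for z in (.1215,.1265,.1345): print(z,proj('wrist',[.593,-.284,z],C))
for r in eyes.landmark_of('gear','wrist')[:1]: print(r,ray('wrist',r['uv'],.1265,C))
for r in eyes.look_for('gear','wrist')[:1]: print(r)
go(.475,.195,.15,90)
E
```

```text
[ 0.5931 -0.284   0.2929] [2.21968965e+00 2.22144982e+00 5.25510661e-04] 27.5 0.09315293191628034
[315.88209102 237.76281942] (array([314.4454261 , 242.41073348]), array([ 28.      ,  20.      , 428.765625]))
0.1215 [316.10767942 220.29970292]
0.1265 [316.09151916 221.55069108]
0.1345 [316.06467724 223.62856218]
{'uv': [320.2, 222.1], 'p': 0.88} [ 0.59664923 -0.28449576  0.1265    ]
{'extent': [318.6, 224.0, 67.3, 67.6], 'p': 0.8}
offset [ 478.2 -116.2  141. ] angular [-0.019 -0.011  0.004] yaw now 90.0 t 27.65
```

The gear is home (extent 67x68 px, as expected when flat at that height). On to the collar.

Emit:
apply_moves(increments=[{"fingers":-1,"offset":[30,-8,0],"angular":[0,0,0]},{"fingers":-1,"offset":[80,-20,5],"angular":[0,0,0]},{"fingers":-1,"offset":[135,-33,10],"angular":[0,0,0]},{"fingers":-1,"offset":[190,-46,25],"angular":[0,0,0]},{"fingers":-1,"offset":[245,-60,45],"angular":[0,0,0]},{"fingers":-1,"offset":[300,-73,65],"angular":[0,0,0]},{"fingers":-1,"offset":[355,-86,90],"angular":[0,0,0]},{"fingers":-1,"offset":[410,-100,115],"angular":[0,0,0]},{"fingers":-1,"offset":[455,-111,132],"angular":[0,0,0]},{"fingers":-1,"offset":[478,-116,141],"angular":[0,0,0]},{"fingers":-1,"offset":[478,-116,141],"angular":[0,0,0]},{"fingers":-1,"offset":[478,-116,141],"angular":[0,0,0]},{"fingers":-1,"offset":[478,-116,141],"angular":[0,0,0]}])

```text
time_s: 29.28
tcp_pos: [0.477, 0.1931, 0.1515]
orientation: [2.222, 2.221, 0.0]
wrist_force: [1.1, -0.0, -0.3]
opening: 0.0931
finger_force: 0.0
```

```bash
python3 - <<'E'
from blob import *
s=manip.sense(); C=cam('wrist'); im=eyes.read_camera('wrist'); cv2.imwrite('pics/w13.png',im)
print(np.round(s['tcp_pos'],4),s['orientation'],s['time_s'])
for r in eyes.landmark_of('collar','wrist')[:2]:
    print(r,ray('wrist',r['uv'],0,C)); g=np.array(r['uv'])
    P=ray('wrist',g,0,C); g=proj('wrist',[P[0],P[1],.016],C)
    for rad in (13,19.5):
        q=ring(im,g,rad); print(q,(tool_xy(q[1][:2],s['tcp_pos'][2]-.016),ray('wrist',q[1][:2],.016,C)) if q[0] else '')
E
```

```text
[0.477  0.1931 0.1515] [2.22175212e+00 2.22054194e+00 3.40838868e-04] 29.275
{'uv': [318.7, 224.7], 'p': 0.71} [0.47907404 0.19382519 0.        ]
(6, array([318.38, 226.99,  12.35,  12.86]), array([0.01, 0.02, 0.38, 0.33])) (array([2.69783496, 1.73570722]), array([0.47876494, 0.19575291, 0.016     ]))
(0,)
```

Emit:
apply_moves(increments=[{"fingers":-1,"offset":[2.5,0.8,40],"angular":[0,0,0]},{"fingers":-1,"offset":[2.5,0.8,90],"angular":[0,0,0]},{"fingers":-0.6,"offset":[2.5,0.8,125],"angular":[0,0,0]},{"fingers":-0.4,"offset":[2.5,0.8,140],"angular":[0,0,0]},{"fingers":-0.3,"offset":[2.5,0.8,143],"angular":[0,0,0]},{"fingers":-0.2,"offset":[2.5,0.8,143],"angular":[0,0,0]},{"fingers":-0.2,"offset":[2.5,0.8,143],"angular":[0,0,0]},{"fingers":-0.2,"offset":[2.5,0.8,143],"angular":[0,0,0]}])

```text
time_s: 30.38
tcp_pos: [0.4781, 0.1968, 0.0094]
orientation: [2.22, 2.222, 0.003]
wrist_force: [0.9, 0.4, -0.3]
opening: 0.056
finger_force: 0.0
```

Emit:
apply_moves(increments=[{"fingers":-0.2,"offset":[-0.5,0,0],"angular":[0,0,0]},{"fingers":0.1,"offset":[-0.5,0,0],"angular":[0,0,0]},{"fingers":0.8,"offset":[-0.5,0,0],"angular":[0,0,0]},{"fingers":0.8,"offset":[-0.5,0,0],"angular":[0,0,0]},{"fingers":0.8,"offset":[-0.5,0,0],"angular":[0,0,0]},{"fingers":0.8,"offset":[-0.5,0,0],"angular":[0,0,0]},{"fingers":0.8,"offset":[-0.5,0,0],"angular":[0,0,0]}])

```text
time_s: 31.25
tcp_pos: [0.4772, 0.196, 0.0082]
orientation: [-2.221, -2.222, 0.0]
wrist_force: [0.1, 0.4, -0.1]
opening: 0.0292
finger_force: 30.0
```

```bash
python3 - <<'E'
from blob import *
s=manip.sense(); print(np.round(s['tcp_pos'],4),s['opening'],s['finger_force'])
im=eyes.read_camera('wrist'); zt=s['tcp_pos'][2]-.016
for rad in (22,33):
    q=ring(im,(317,308),rad); print(q, tool_xy(q[1][:2],zt) if q[0] else '')
go(.593,-.284,.30,90)
E
```

```text
[0.4772 0.196  0.0082] 0.029234753437183812 29.999930262565613
(0,) 
(0,) 
offset [-480.1  115.4 -291.8] angular [-0.001  0.     0.004] yaw now 90.0 t 31.3
```

Emit:
apply_moves(increments=[{"fingers":0.8,"offset":[0,0,-25],"angular":[0,0,0]},{"fingers":0.8,"offset":[0,0,-75],"angular":[0,0,0]},{"fingers":0.8,"offset":[-20,5,-125],"angular":[0,0,0]},{"fingers":0.8,"offset":[-60,14,-165],"angular":[0,0,0]},{"fingers":0.8,"offset":[-110,26,-195],"angular":[0,0,0]},{"fingers":0.8,"offset":[-160,38,-225],"angular":[0,0,0]},{"fingers":0.8,"offset":[-215,52,-255],"angular":[0,0,0]},{"fingers":0.8,"offset":[-270,65,-275],"angular":[0,0,0]},{"fingers":0.8,"offset":[-327,78,-290],"angular":[0,0,0]},{"fingers":0.8,"offset":[-385,92,-292],"angular":[0,0,0]},{"fingers":0.8,"offset":[-435,105,-292],"angular":[0,0,0]},{"fingers":0.8,"offset":[-468,112,-292],"angular":[0,0,0]},{"fingers":0.8,"offset":[-480,115.4,-292],"angular":[0,0,0]},{"fingers":0.8,"offset":[-480,115.4,-292],"angular":[0,0,0]},{"fingers":0.8,"offset":[-480,115.4,-292],"angular":[0,0,0]},{"fingers":0.8,"offset":[-480,115.4,-292],"angular":[0,0,0]}])

```text
time_s: 33.3
tcp_pos: [0.5933, -0.2825, 0.3007]
orientation: [2.219, 2.224, 0.001]
wrist_force: [0.0, -0.4, -1.0]
opening: 0.0292
finger_force: 30.0
```

```bash
python3 - <<'E'
from blob import *
s=manip.sense(); C=cam('wrist'); im=eyes.read_camera('wrist'); cv2.imwrite('pics/w14.png',im)
print(np.round(s['tcp_pos'],4),s['opening'],s['finger_force'],s['orientation'],s['time_s'])
z=s['tcp_pos'][2]; t=proj('wrist',[.593,-.284,.1805],C); d,e=darkend(im,t,10); print('tip',t,d,e,tool_xy(d,z-.1805))
for r in eyes.look_for('collar','wrist')[:2]: print(r)
for rad in (23,34):
    q=ring(im,(317,312),rad,tol=.35); print(q, tool_xy(q[1][:2],.0082-.016) if q[0] else '')
print(im[268:350:3,270:368:4].mean(2).astype(int))
E
```

```text
[ 0.5933 -0.2825  0.3007] 0.029244406113772145 29.99983771238476 [2.21854445e+00 2.22372595e+00 5.61297172e-04] 33.3
tip [315.73322775 236.97161098] [315.44547541 239.09663934] [ 20.       15.5     238.28125] [-3.18610443 -0.55249839]
{'extent': [319.2, 304.6, 67.0, 71.9], 'p': 0.84}
{'extent': [307.8, 218.8, 145.6, 173.6], 'p': 0.35}
(0,) 
(0,) 
[[103 109  95  88  86  86  86  88  88  88  92  96 111 123 139 152 150 153
  156 148 142 145 148 153 149]
 [104 107 116  88  86  86  86  87  88  93  98 102 103 104 107 111 138 155
  156 147 145 158 156 154 147]
 [103  99 127  99  87  91 107  87  90  95  98 103 106 106 107 107 107 141
  156 147 145 160 158 153 147]
 [102  86 132 102  92 128 109  84  91  96 100 103 105 108 108 108 110 106
  152 145 146 160 157 153 147]
 [ 98 109 125 125 131 129  77  85  90  98 125 151 160 161 141 114 108 109
  114 145 145 138 137 148 147]
 [119 121 120 114 103  98  79  88 132 146 145 165 165 164 163 167 134 107
  106 134  90 121 122 122 128]
 [121 121 120  95  76  72  83 139 148 143 147 164 164 163 163 163 159 145
  107  96  49 113 122 122 122]
 [120 121 120  7
[... 1489 characters left out ...]
62 162 161 160 148 154 158 136 102 102
  109 113 104  37  38  47 102]
 [111  40  40  40  71  73  75 117 161 161 162 163 157 159 154 116 102 108
  113 110 112  36  35  36  74]
 [ 96  39  38  53 114 112 114 112 123 147 160 158 156 158 101 104 110 111
  109 111 106  36  36  34  72]
 [ 75  37  38  67 121 120 119 116 115 114 118 126 127 122 110 109 111 109
  110 108 107  39  35  34  71]
 [ 56  38  36  85 119 121 120 117 117 114 112 114 114 112 112 111 108 109
  109 106 107  50  36  34  66]
 [ 41  36  38 102 113 119 116 116 120 112 113 115 117 115 113 109 111 113
  111 110 107  63  34  33  48]
 [ 39  34  36 106 113 114 117 116 113 109 112 116 114 114 112 111 110 114
  109 110 108  80  33  33  39]]
```

The collar is held at (317.3, 309.3), the same tool position as the gear had. I'll go to the gear's proven TCP location and descend to just above the tip.

Emit:
apply_moves(increments=[{"fingers":0.8,"offset":[0,0,30],"angular":[0,0,0]},{"fingers":0.8,"offset":[0,0,65],"angular":[0,0,0]},{"fingers":0.8,"offset":[0,0,90],"angular":[0,0,0]},{"fingers":0.8,"offset":[0,0,103],"angular":[0,0,0]},{"fingers":0.8,"offset":[0,0,105],"angular":[0,0,0]},{"fingers":0.8,"offset":[0,0,105],"angular":[0,0,0]},{"fingers":0.8,"offset":[0,0,105],"angular":[0,0,0]},{"fingers":0.8,"offset":[0,0,105],"angular":[0,0,0]}])

```text
time_s: 34.4
tcp_pos: [0.5934, -0.2841, 0.1962]
orientation: [2.22, 2.221, 0.001]
wrist_force: [-0.7, 0.1, -0.7]
opening: 0.0289
finger_force: 30.0
```

Emit:
apply_moves(increments=[{"fingers":0.8,"offset":[0.2,-0.4,4],"angular":[0,0,0]},{"fingers":0.8,"offset":[0.2,-0.4,9],"angular":[0,0,0]},{"fingers":0.8,"offset":[0.2,-0.4,13],"angular":[0,0,0]},{"fingers":0.8,"offset":[0.2,-0.4,17],"angular":[0,0,0]},{"fingers":0.8,"offset":[0.2,-0.4,21],"angular":[0,0,0]},{"fingers":0.8,"offset":[0.2,-0.4,25],"angular":[0,0,0]},{"fingers":0.8,"offset":[0.2,-0.4,25],"angular":[0,0,0]},{"fingers":0.8,"offset":[0.2,-0.4,25],"angular":[0,0,0]}])

```text
time_s: 35.4
tcp_pos: [0.5927, -0.2837, 0.1704]
orientation: [2.22, 2.222, 0.0]
wrist_force: [0.4, 0.2, -0.5]
opening: 0.0292
finger_force: 30.0
```

Now on the shaft without force. Home is TCP 0.1477.

Emit:
apply_moves(increments=[{"fingers":0.8,"offset":[0,0,5],"angular":[0,0,0]},{"fingers":0.8,"offset":[0,0,10],"angular":[0,0,0]},{"fingers":0.8,"offset":[0,0,15],"angular":[0,0,0]},{"fingers":0.8,"offset":[0,0,19],"angular":[0,0,0]},{"fingers":0.8,"offset":[0,0,21.5],"angular":[0,0,0]},{"fingers":0.8,"offset":[0,0,22.5],"angular":[0,0,0]},{"fingers":0.8,"offset":[0,0,22.5],"angular":[0,0,0]},{"fingers":0.8,"offset":[0,0,22.5],"angular":[0,0,0]}])

```text
time_s: 36.4
tcp_pos: [0.5927, -0.2838, 0.1479]
orientation: [2.22, 2.222, 0.0]
wrist_force: [0.2, 0.9, -1.0]
opening: 0.0292
finger_force: 30.0
```

Emit:
apply_moves(increments=[{"fingers":0.8,"offset":[0,0,0.5],"angular":[0,0,0]},{"fingers":0.8,"offset":[0,0,0.5],"angular":[0,0,0]},{"fingers":0.0,"offset":[0,0,0.5],"angular":[0,0,0]},{"fingers":0.0,"offset":[0,0,0.5],"angular":[0,0,0]},{"fingers":-0.4,"offset":[0,0,0.5],"angular":[0,0,0]},{"fingers":-0.4,"offset":[0,0,0.5],"angular":[0,0,0]},{"fingers":-0.7,"offset":[0,0,-20],"angular":[0,0,0]},{"fingers":-1,"offset":[0,0,-65],"angular":[0,0,0]},{"fingers":-1,"offset":[0,0,-115],"angular":[0,0,0]},{"fingers":-1,"offset":[0,0,-145],"angular":[0,0,0]},{"fingers":-1,"offset":[0,0,-145],"angular":[0,0,0]},{"fingers":-1,"offset":[0,0,-145],"angular":[0,0,0]}])

```text
time_s: 37.9
tcp_pos: [0.5925, -0.2835, 0.2924]
orientation: [-2.22, -2.222, 0.0]
wrist_force: [-0.3, -0.2, 0.7]
opening: 0.0928
finger_force: 0.0
```

```bash
python3 - <<'E'
from blob import *
s=manip.sense(); C=cam('wrist'); im=eyes.read_camera('wrist'); cv2.imwrite('pics/w15.png',im)
print(np.round(s['tcp_pos'],4),s['orientation'],s['time_s'],s['opening'])
print('collar top pred',proj('wrist',[.593,-.284,.1555],C))
for t in('collar','gear'):
  for r in eyes.look_for(t,'wrist')[:1]: print(t,r)
for r in eyes.landmark_of('collar','wrist')[:1]: print(r,ray('wrist',r['uv'],.1395,C))
go(.4445,.341,.15,90)
E
```

```text
[ 0.5925 -0.2835  0.2924] [-2.22030946e+00 -2.22205193e+00  1.39328731e-04] 37.9 0.0927632471185419
collar top pred [316.94667628 230.36482224]
collar {'extent': [319.3, 231.1, 38.8, 37.4], 'p': 0.75}
gear {'extent': [317.2, 223.9, 64.9, 68.6], 'p': 0.88}
{'uv': [319.1, 228.8], 'p': 0.89} [ 0.59481108 -0.28669097  0.1395    ]
offset [ 624.2 -146.7  142.2] angular [-0.015 -0.009  0.005] yaw now 90.0 t 38.1
```

The collar is seated (centre row 231, predicted 230). Now the bearing.

Emit:
apply_moves(increments=[{"fingers":-1,"offset":[40,-10,0],"angular":[0,0,0]},{"fingers":-1,"offset":[95,-23,5],"angular":[0,0,0]},{"fingers":-1,"offset":[150,-36,10],"angular":[0,0,0]},{"fingers":-1,"offset":[208,-49,25],"angular":[0,0,0]},{"fingers":-1,"offset":[266,-62,40],"angular":[0,0,0]},{"fingers":-1,"offset":[324,-76,60],"angular":[0,0,0]},{"fingers":-1,"offset":[382,-90,80],"angular":[0,0,0]},{"fingers":-1,"offset":[438,-103,100],"angular":[0,0,0]},{"fingers":-1,"offset":[495,-117,120],"angular":[0,0,0]},{"fingers":-1,"offset":[550,-130,135],"angular":[0,0,0]},{"fingers":-1,"offset":[600,-141,142],"angular":[0,0,0]},{"fingers":-1,"offset":[624,-147,142],"angular":[0,0,0]},{"fingers":-1,"offset":[624,-147,142],"angular":[0,0,0]},{"fingers":-1,"offset":[624,-147,142],"angular":[0,0,0]},{"fingers":-1,"offset":[624,-147,142],"angular":[0,0,0]}])

```text
time_s: 39.98
tcp_pos: [0.4455, 0.3392, 0.1506]
orientation: [2.222, 2.221, -0.0]
wrist_force: [-0.4, -0.7, 0.1]
opening: 0.0934
finger_force: 0.0
```

```bash
python3 - <<'E'
from blob import *
s=manip.sense(); C=cam('wrist'); im=eyes.read_camera('wrist'); cv2.imwrite('pics/w16.png',im)
print(np.round(s['tcp_pos'],4),s['orientation'],s['time_s'])
for r in eyes.landmark_of('bearing','wrist')[:2]:
    print(r,ray('wrist',r['uv'],0,C))
    P=ray('wrist',r['uv'],0,C); g=proj('wrist',[P[0],P[1],.012],C)
    for rad in (13,19,26.5):
        q=ring(im,g,rad); print(q,(tool_xy(q[1][:2],s['tcp_pos'][2]-.012),ray('wrist',q[1][:2],.012,C)) if q[0] else '')
E
```

```text
[0.4455 0.3392 0.1506] [ 2.22193620e+00  2.22071371e+00 -4.62101189e-04] 39.975
{'uv': [311.7, 227.8], 'p': 0.98} [0.44159182 0.33737929 0.        ]
(14, array([311.5 , 227.97,  15.17,  15.51]), array([0.04, 0.04, 1.1 , 1.1 ])) (array([ 1.09629688, -3.87465032]), array([0.44162367, 0.34021322, 0.012     ]))
(38, array([311.51, 227.77,  19.99,  20.82]), array([0.03, 0.12, 2.88, 3.06])) (array([ 1.26446989, -3.86585422]), array([0.44163256, 0.3403814 , 0.012     ]))
(20, array([311.52, 227.74,  21.2 ,  21.92]), array([0.02, 0.02, 0.74, 0.65])) (array([ 1.28969618, -3.85759491]), array([0.44164083, 0.34040662, 0.012     ]))
```

Emit:
apply_moves(increments=[{"fingers":-1,"offset":[1,-4.3,40],"angular":[0,0,0]},{"fingers":-1,"offset":[1,-4.3,90],"angular":[0,0,0]},{"fingers":-0.7,"offset":[1,-4.3,125],"angular":[0,0,0]},{"fingers":-0.5,"offset":[1,-4.3,140],"angular":[0,0,0]},{"fingers":-0.4,"offset":[1,-4.3,142.5],"angular":[0,0,0]},{"fingers":-0.4,"offset":[1,-4.3,142.5],"angular":[0,0,0]},{"fingers":-0.4,"offset":[1,-4.3,142.5],"angular":[0,0,0]},{"fingers":-0.4,"offset":[1,-4.3,142.5],"angular":[0,0,0]}])

```text
time_s: 41.08
tcp_pos: [0.4416, 0.3417, 0.0094]
orientation: [2.22, 2.222, 0.003]
wrist_force: [-0.4, -0.2, -0.7]
opening: 0.0651
finger_force: 0.0
```

Emit:
apply_moves(increments=[{"fingers":-0.4,"offset":[-0.6,0,1],"angular":[0,0,0]},{"fingers":-0.1,"offset":[-0.6,0,1],"angular":[0,0,0]},{"fingers":0.6,"offset":[-0.6,0,1],"angular":[0,0,0]},{"fingers":0.6,"offset":[-0.6,0,1],"angular":[0,0,0]},{"fingers":0.6,"offset":[-0.6,0,1],"angular":[0,0,0]},{"fingers":0.6,"offset":[-0.6,0,1],"angular":[0,0,0]},{"fingers":0.6,"offset":[-0.6,0,1],"angular":[0,0,0]}])

```text
time_s: 41.95
tcp_pos: [0.4408, 0.3406, 0.0072]
orientation: [-2.221, -2.222, 0.0]
wrist_force: [-0.4, 0.3, -0.1]
opening: 0.041
finger_force: 30.0
```

```bash
python3 - <<'E'
from blob import *
s=manip.sense(); print(np.round(s['tcp_pos'],4),s['opening'],s['finger_force'])
go(.593,-.284,.30,90)
E
```

```text
[0.4408 0.3406 0.0072] 0.04096725519501937 29.999809451401234
offset [-624.7  151.7 -292.8] angular [-0.     0.     0.005] yaw now 90.0 t 41.95
```

Emit:
apply_moves(increments=[{"fingers":0.6,"offset":[0,0,-25],"angular":[0,0,0]},{"fingers":0.6,"offset":[0,0,-75],"angular":[0,0,0]},{"fingers":0.6,"offset":[-20,5,-125],"angular":[0,0,0]},{"fingers":0.6,"offset":[-60,14,-165],"angular":[0,0,0]},{"fingers":0.6,"offset":[-110,26,-195],"angular":[0,0,0]},{"fingers":0.6,"offset":[-165,40,-220],"angular":[0,0,0]},{"fingers":0.6,"offset":[-220,53,-245],"angular":[0,0,0]},{"fingers":0.6,"offset":[-276,67,-265],"angular":[0,0,0]},{"fingers":0.6,"offset":[-333,80,-285],"angular":[0,0,0]},{"fingers":0.6,"offset":[-390,95,-293],"angular":[0,0,0]},{"fingers":0.6,"offset":[-448,109,-293],"angular":[0,0,0]},{"fingers":0.6,"offset":[-505,122,-293],"angular":[0,0,0]},{"fingers":0.6,"offset":[-560,136,-293],"angular":[0,0,0]},{"fingers":0.6,"offset":[-605,147,-293],"angular":[0,0,0]},{"fingers":0.6,"offset":[-624.5,151.7,-293],"angular":[0,0,0]},{"fingers":0.6,"offset":[-624.5,151.7,-293],"angular":[0,0,0]},{"fingers":0.6,"offset":[-624.5,151.7,-293],"angular":[0,0,0]},{"fingers":0.6,"offset":[-624.5,151.7,-293],"angular":[0,0,0]}])

```text
time_s: 44.2
tcp_pos: [0.5931, -0.2826, 0.3006]
orientation: [2.219, 2.224, 0.0]
wrist_force: [0.2, 0.0, -0.5]
opening: 0.0409
finger_force: 30.0
```

```bash
python3 - <<'E'
from blob import *
s=manip.sense(); C=cam('wrist'); im=eyes.read_camera('wrist'); cv2.imwrite('pics/w17.png',im)
print(np.round(s['tcp_pos'],4),s['opening'],s['orientation'],s['time_s'])
print('pred',proj('wrist',np.array(s['tcp_pos'])+[0,0,.0048],C))
for rad in (22,30,36,46):
    q=ring(im,(317,306),rad); print(rad,q, tool_xy(q[1][:2],.0072-.012) if q[0] else '')
print(manip.sense()['tcp_pos'])
E
```

```text
[ 0.5931 -0.2826  0.3006] 0.04087005026954396 [2.21898179e+00 2.22363660e+00 4.05717382e-04] 44.2
pred [315.09867306 306.72733029]
22 (17, array([317.6 , 307.03,  20.62,  22.47]), array([0.22, 0.28, 2.04, 2.13])) [-0.14854124  1.13339758]
30 (30, array([317.53, 306.67,  25.95,  28.21]), array([0.03, 0.15, 1.85, 1.94])) [0.02961364 1.1016111 ]
36 (37, array([317.54, 306.65,  26.71,  28.87]), array([0.13, 0.08, 4.54, 5.13])) [0.03951309 1.10613004]
46 (12, array([317.73, 306.55,  35.76,  39.28]), array([0.13, 0.13, 0.52, 0.49])) [0.08905515 1.19206365]
[ 0.59319156 -0.28261828  0.30066757]
```

The bearing is centred in the grip just like the gear and collar. Same descent.

Emit:
apply_moves(increments=[{"fingers":0.6,"offset":[0,-0.2,30],"angular":[0,0,0]},{"fingers":0.6,"offset":[0,-0.2,65],"angular":[0,0,0]},{"fingers":0.6,"offset":[0,-0.2,90],"angular":[0,0,0]},{"fingers":0.6,"offset":[0,-0.2,103],"angular":[0,0,0]},{"fingers":0.6,"offset":[0,-0.2,105],"angular":[0,0,0]},{"fingers":0.6,"offset":[0,-0.2,105],"angular":[0,0,0]},{"fingers":0.6,"offset":[0,-0.2,105],"angular":[0,0,0]},{"fingers":0.6,"offset":[0,-0.2,105],"angular":[0,0,0]}])

```text
time_s: 45.25
tcp_pos: [0.5933, -0.284, 0.1963]
orientation: [2.22, 2.221, 0.001]
wrist_force: [-0.5, -0.4, -0.7]
opening: 0.0412
finger_force: 30.0
```

Emit:
apply_moves(increments=[{"fingers":0.6,"offset":[0,0,4],"angular":[0,0,0]},{"fingers":0.6,"offset":[0,0,9],"angular":[0,0,0]},{"fingers":0.6,"offset":[0,0,13],"angular":[0,0,0]},{"fingers":0.6,"offset":[0,0,17],"angular":[0,0,0]},{"fingers":0.6,"offset":[0,0,21],"angular":[0,0,0]},{"fingers":0.6,"offset":[0,0,24],"angular":[0,0,0]},{"fingers":0.6,"offset":[0,0,24],"angular":[0,0,0]},{"fingers":0.6,"offset":[0,0,24],"angular":[0,0,0]}])

```text
time_s: 46.25
tcp_pos: [0.5929, -0.2838, 0.1714]
orientation: [2.22, 2.222, 0.0]
wrist_force: [-0.0, -0.6, -0.3]
opening: 0.0406
finger_force: 30.0
```

Emit:
apply_moves(increments=[{"fingers":0.6,"offset":[0,0,3],"angular":[0,0,0]},{"fingers":0.6,"offset":[0,0,6],"angular":[0,0,0]},{"fingers":0.6,"offset":[0,0,8],"angular":[0,0,0]},{"fingers":0.6,"offset":[0,0,8.6],"angular":[0,0,0]},{"fingers":0.6,"offset":[0,0,8.6],"angular":[0,0,0]},{"fingers":0.6,"offset":[0,0,8.6],"angular":[0,0,0]}])

```text
time_s: 47.0
tcp_pos: [0.5929, -0.2838, 0.1627]
orientation: [2.221, 2.222, 0.0]
wrist_force: [-0.8, 0.2, 0.0]
opening: 0.0408
finger_force: 30.0
```

Emit:
apply_moves(increments=[{"fingers":0.6,"offset":[0,0,0.4],"angular":[0,0,0]},{"fingers":0.6,"offset":[0,0,0.4],"angular":[0,0,0]},{"fingers":-0.2,"offset":[0,0,0.4],"angular":[0,0,0]},{"fingers":-0.2,"offset":[0,0,0.4],"angular":[0,0,0]},{"fingers":-0.5,"offset":[0,0,0.4],"angular":[0,0,0]},{"fingers":-0.5,"offset":[0,0,0.4],"angular":[0,0,0]},{"fingers":-0.7,"offset":[0,0,-20],"angular":[0,0,0]},{"fingers":-1,"offset":[0,0,-65],"angular":[0,0,0]},{"fingers":-1,"offset":[0,0,-110],"angular":[0,0,0]},{"fingers":-1,"offset":[0,0,-130],"angular":[0,0,0]},{"fingers":-1,"offset":[0,0,-130],"angular":[0,0,0]},{"fingers":-1,"offset":[0,0,-130],"angular":[0,0,0]}])

```text
time_s: 48.5
tcp_pos: [0.5922, -0.2834, 0.2903]
orientation: [-2.218, -2.22, 0.001]
wrist_force: [-0.3, -0.2, 0.2]
opening: 0.0927
finger_force: 0.0
```

```bash
python3 - <<'E'
from blob import *
s=manip.sense(); C=cam('wrist'); im=eyes.read_camera('wrist')
cv2.imwrite('pics/w18.png',cv2.resize(im[165:290,245:395],None,fx=4.5,fy=4.5,interpolation=cv2.INTER_CUBIC))
print(np.round(s['tcp_pos'],4),s['time_s'],s['opening'])
print('bearing top pred',proj('wrist',[.593,-.284,.1675],C))
for r in eyes.look_for('bearing','wrist')[:1]: print(r)
E
```

```text
[ 0.5922 -0.2834  0.2903] 48.5 0.09268516881646778
bearing top pred [317.62982635 235.30241849]
{'extent': [317.7, 234.4, 49.0, 59.0], 'p': 0.65}
```

View pics/w18.png

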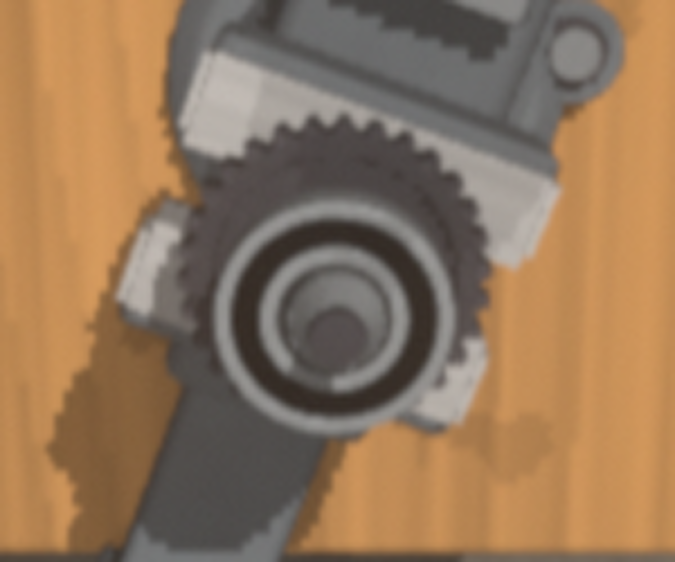

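The stack stands flat. The bearing is on top at crop (335,318), full image (319.5,235.6), matching the predicted home height. The dark shaft tip shows through its bore, with the gear below. Handing in.

```bash
python3 -c "
from h import *
print(manip.hand_in())"
```

```text
the job is handed in; nothing more can be done
None
```

I built the stack on the shaft in order (washer, gear boss up, collar, bearing), let go of it and handed the job in at about 48.5 s; hand-in returned no verdict, but the last camera check showed the parts flat and at home height.

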